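# Load the slide dryer, cover it and shut its door

### The arm

A 6-joint arm with a two-finger parallel gripper is mounted at the origin on the work surface. World frame = base frame: x ahead of the robot, y to its left, z up, the work surface at z = 0. Lengths are in m, angles in rad, forces in N, time in s.
With the tool pointing down it reaches from about 0.25 to 0.725 m from the base axis. Payload 4 kg.
Tool frame: the origin (TCP) lies between the finger pads; the fingertips stand 17 mm ahead of it and the grasp point (between the pads) lies 2 mm behind it; z points along the fingers, x is the direction in which the jaws open and shut, and the axes are right-handed (so a half turn about z gives the same grasp; the last joint's range is limited). The gripper opens to 85 mm and grips with 20 to 120 N. Pads are 22 mm wide; open, the fingers measure 114 mm over their backs; the gripper's body (76 mm by 85 mm) begins 54 mm behind the grasp point. The pads swing forward as they close: fully open they stand 13 mm farther back than shut.
Start: joints at [-1.159, 0.241, 0.005, 1.335, 0, 1.571], TCP at [0.2, -0.458, 0.248] pointing down, gripper open.
Joint ranges: [-2.72, 2.72], [-1.05, 1.87], [-1.09, 1.28], [-1.99, 2.15], [-1.42, 1.44], [-3.14, 3.14]. Speed limits (rad/s): [2.79, 2.79, 3.14, 3.14, 3.14, 3.14].

### API

Orientations are given as a unit quaternion [x, y, z, w].
In Python, from workcell import telemetry, cams, workorder gives the robot as it stands. The module is installed in compiled form; this text tells all that it offers.
- The arm moves only by the tool apply_moves, never from a script. Its argument "moves" is a list that holds one entry, the list of rows, each a list of 4 numbers: the shift along the tool's x, y, z in mm, then the turn about the tool's z in degrees. A call has exactly 10 rows; each row shifts and turns the pose as measured when the row begins, along the tool's axes as they then stand; what a row does not reach is not made up. A row lasts 1/10 s, in which the tool goes at most 50 mm and 8.59 degrees, less where a joint would pass 70% of its speed; a pose out of reach is approached as far as the arm can. A call with a gripper value outside its range is refused whole. "hand" is the gripper's target within -1 to 1 (fully open at 1, half-way at 0, shut at -1), set as the call begins (left out, the last holds). The fingers move at their own pace and stop on an object; the grip force is fixed at half the most. Time passes only in rows, so rows that do not move let the fingers close, or fill a call up. It gives the time, the measured TCP pose, the force and the opening at its end, in the units of the state.
- telemetry.get_obs(): the state, without advancing time (a new reading comes with each control period).
- cams.camera(name): name is "side" or "top" or "wrist"; returns a dict with "color" (400x640x3 uint8, red, green, blue), "fovy" (degrees; the focal length in pixels is half the picture's height over the tangent of half this angle, whatever the lens; pixels are square), "cx", "cy" (the principal point, pixels), "camera_from_world" (4x4, takes a point from world to camera coordinates). Camera axes: x right, y down, z forward; pixel columns grow to the right and rows downward; lengths in m; the calibration is good to about 2 mm. A picture is of the moment at which its call begins. There is no depth.
- workorder.job_done(): hands the job in, once; it reports no verdict.
The state is a dict: "clock": time; "joint_pos": joint angles; "joint_vel": joint speeds; "tau": joint torques, N m; "eef_pos": TCP position; "tool_rot": TCP orientation; "ft_force": force on the tool from outside, world axes, zero at the start; "ft_torque": the same for the moment, N m; "grip_width": finger opening in m.
Only numpy, scipy, OpenCV 4.12 (cv2) and the standard library are available. Lean on these libraries where they do the work, as an engineer would, in place of code of your own. Each camera call takes 0.05 s, during which the arm holds its last target. There are 200 camera calls.

### The job

Get the slide dryer ready to run: first lift the pail out of its chamber by the handle and stand it upright in the tray. Then lift every slide rack by its handle and stand it upright on the chamber floor; once all racks are in, lower the cover over the two locating pins until it lies flush on the rim, and push the end door shut until it snaps home on its catch (cover and door in either order). Leave the bottle, the mug and the jar where they are.

Things in the scene. Friction and masses are not known exactly. Their poses are not given: they have to be found in the camera images.
- dryer: the slide dryer, a white open-topped box fixed to the bench, outside 148 (x) x 256 (y) mm, rim 115 mm high. Origin: centre of its underside, z up. The long walls (12 mm thick) and the +y end wall (8 mm) are full height; the -y end has only a sill up to z = 25 mm and, outside it, the hinged door
- chamber_floor (a point): middle of the dryer's chamber floor, 10 mm above the dryer's underside; its axes are the dryer's. The chamber is 124 (x) x 240 (y) mm inside and takes up to four racks side by side, handles along x, 54 mm apart in y
- pin1 (a point): centre of the foot of a locating pin on the rim, at dryer (+68, +90, 115) mm. The pin is 8 mm thick and 16 mm high, the upper 7 mm tapered
- pin2 (a point): centre of the foot of the other, equal pin on the rim, at dryer (-68, -90, 115) mm
- dryer_door (a joint): angle of the dryer's end door in rad: 0 = shut, grows as it swings outward (to about 1.7). It stays where it is left (light hinge friction). In the last 0.1 rad a sprung ball catch resists with about 5 N at the door's free end, most at about 0.09 rad; past 0.05 it snaps in and holds the door within 0.01 of shut
- door_hinge (a point): point on the door's upright hinge axis, at dryer (-74, -135, 108) mm; axes as the dryer's. The door panel reaches 140 mm from this axis, is 12 mm thick (6 mm either side of it), its edges 14 and 112 mm above the dryer's underside. Open by angle a it points along (cos a, -sin a) in the dryer's x, y; shut, its outer face looks to the dryer's -y
- door_push (a point): point on the door's outer face, 105 mm from the hinge axis and 4 mm below the door's top edge. Its x axis runs along the door from hinge to free end, its y axis from the outer face inward (the way to push)
- cover: the dryer's lift-off cover: aluminium plate 166 (x) x 254 (y) x 6 mm, 13 mm through holes at (+68, +90) and (-68, -90) mm; black bow handle, round bar 12 mm thick, 100 mm long along y, centre 46 mm above the underside. 0.4 kg. Origin: centre of the underside, z up; 115 mm above the dryer's when seated. Fits either way round (half turn). Starts flat on the bench to the robot's left
- cover_handle (a point): middle of the cover's handle bar
- pail: small open stainless pail, 56 mm across the rim, 48 mm at the foot, 45 mm high, with a rigid upright bail; the bail's grip bar is 10 mm thick, 44 mm long, along the pail's x axis, centre 90 mm above the underside. 0.15 kg. Origin: centre of its underside, z up. Starts standing in the dryer's chamber
- pail_handle (a point): middle of the pail's grip bar
- tray: shallow square steel tray fixed on the bench in front of the dryer, 116 x 116 mm, wall 4 mm thick and 14 mm high, floor 4 mm thick. Origin: centre of its underside, z up
- reagent: bystander: brown bottle 54 mm wide, 130 mm high, not to be disturbed. Origin: centre of its underside
- mug: bystander: white mug 76 mm wide, 85 mm high, not to be disturbed. Origin: centre of its underside
- stain_jar: bystander: glass jar with a screw lid, 60 mm wide, 75 mm high, not to be disturbed. Origin: centre of its underside
- rack1: stainless slide rack with glass slides: block 80 (x) x 34 (y) x 30 mm high under a rigid upright bail; its round grip bar is 10 mm thick, 64 mm long along x, its centre 90 mm above the underside, on 6 mm uprights at its ends. About 0.2 kg. Origin: centre of its underside, z up. Starts standing on the bench to the robot's right. May be absent
- rack1_handle (a point): middle of rack1's grip bar
- rack2: stainless slide rack with glass slides: block 80 (x) x 34 (y) x 30 mm high under a rigid upright bail; its round grip bar is 10 mm thick, 64 mm long along x, its centre 90 mm above the underside, on 6 mm uprights at its ends. About 0.2 kg. Origin: centre of its underside, z up. Starts standing on the bench to the robot's right. May be absent
- rack2_handle (a point): middle of rack2's grip bar
- rack3: stainless slide rack with glass slides: block 80 (x) x 34 (y) x 30 mm high under a rigid upright bail; its round grip bar is 10 mm thick, 64 mm long along x, its centre 90 mm above the underside, on 6 mm uprights at its ends. About 0.2 kg. Origin: centre of its underside, z up. Starts standing on the bench to the robot's right. May be absent
- rack3_handle (a point): middle of rack3's grip bar
- rack4: stainless slide rack with glass slides: block 80 (x) x 34 (y) x 30 mm high under a rigid upright bail; its round grip bar is 10 mm thick, 64 mm long along x, its centre 90 mm above the underside, on 6 mm uprights at its ends. About 0.2 kg. Origin: centre of its underside, z up. Starts standing on the bench to the robot's right. May be absent
- rack4_handle (a point): middle of rack4's grip bar
Mind the look-alikes: they are no part of the job. What is meant by the tray is not red or turquoise, and is the larger of those in its own colour.

How it is judged:
By the outcome, as a careful person would: the job done as asked, in the order asked, and still so for the second after the job is handed in, with the robot touching nothing.
Of rack1, rack2, rack3, rack4 only 3 to 4 are there at a start; the rules pass over those that are not, and their reading is None.
At some moment in a run one of rack1, rack2, rack3, rack4, pail, cover may be knocked a few centimetres aside while the robot is not near it.
It also fails if it takes over 208 s, if anything falls off the work surface, if the arm or the gripper's body presses on something with over 40 N, if the wrist force passes 120 N, or if a joint passes its speed limit or range.

## Working session

There is one attempt and no reset: what is moved stays moved. The work goes in short steps, Python scripts to look and compute and a tool call to move; the robot and the scene stay as the last step left them, time stands still between calls to the robot, and variables do not carry over. Pictures are saved under pics/ and viewed, about 12 in all and at most 16, crops included, and the job is handed in when it is done.

Besides the shell and the picture viewer there is one more tool, called after "Emit:" as name(argument=value, ...), one argument or row to a line, values as JSON. apply_moves: Moves the arm, as the interface text tells. Its arguments: {"type":"object","properties":{"moves":{"type":"array"},"hand":{"type":"number"}},"required":["moves"]}

```bash
mkdir -p pics; cat > h.py <<'E'
import numpy as np, cv2, pickle
from workcell import telemetry, cams, workorder
def grab(n,f=None):
    c=cams.camera(n); pickle.dump(c,open(f'{f or n}.pkl','wb')); cv2.imwrite(f'pics/{f or n}.png',c['color'][:,:,::-1]); return c
def load(f): return pickle.load(open(f+'.pkl','rb'))
def K(c): 
    f=200/np.tan(np.radians(c['fovy'])/2); return f
def ray(c,u,v,z):
    T=np.array(c['camera_from_world']);R=T[:3,:3];o=-R.T@T[:3,3]
    d=R.T@np.array([(u-c['cx'])/K(c),(v-c['cy'])/K(c),1]); return o+d*(z-o[2])/d[2]
def proj(c,p):
    T=np.array(c['camera_from_world']);q=T[:3,:3]@np.array(p)+T[:3,3]; return c['cx']+K(c)*q[0]/q[2],c['cy']+K(c)*q[1]/q[2]
E
python3 - <<'E'
from h import *
for n in('top','side','wrist'):
    c=grab(n); T=np.array(c['camera_from_world']); print(n,c['fovy'],c['cx'],c['cy'],-T[:3,:3].T@T[:3,3],T[:3,:3].round(3).tolist(),[k for k in c])
o=telemetry.get_obs(); print(o)
E
```

```text
top 47.66358542409519 321.20401428836374 202.5668286438951 [ 0.28994245 -0.02094457  1.33573017] [[-0.015, -1.0, -0.02], [-0.984, 0.018, -0.178], [0.179, 0.017, -0.984]] ['color', 'fovy', 'cx', 'cy', 'camera_from_world']
side 57.64186225280456 321.3834188362743 199.7925730236179 [-0.00990094  0.54105484  0.90007019] [[-0.721, -0.693, 0.016], [-0.507, 0.512, -0.693], [0.472, -0.508, -0.721]] ['color', 'fovy', 'cx', 'cy', 'camera_from_world']
wrist 67.29519372994307 324.1301452748874 198.7206188176807 [ 0.26767677 -0.42854565  0.37310715] [[0.4, -0.916, -0.002], [-0.878, -0.384, 0.287], [-0.264, -0.113, -0.958]] ['color', 'fovy', 'cx', 'cy', 'camera_from_world']
{'clock': 0.15, 'joint_pos': array([-1.15901239e+00,  2.41256274e-01,  4.04179563e-03,  1.33519515e+00,
        3.90959502e-05,  1.57081198e+00]), 'joint_vel': array([ 0.00129637, -0.00202001,  0.00333125,  0.00387915, -0.00032336,
       -0.00136406]), 'tau': array([ 2.49423147e-04, -3.72634828e+01,  2.52638125e+01,  1.23745765e-02,
       -2.82712631e-05,  1.82710551e-05]), 'eef_pos': array([ 0.19995412, -0.45779088,  0.24761237]), 'tool_rot': array([ 8.36728599e-01, -5.47617203e-01, -6.64250135e-04, -4.58081777e-04]), 'ft_force': array([ 0.17006412,  0.13819248, -0.72498154]), 'ft_torque': array([ 0.00848608, -0.06577101,  0.01272928]), 'grip_width': 0.08521748870775313}
```

View pics/top.png

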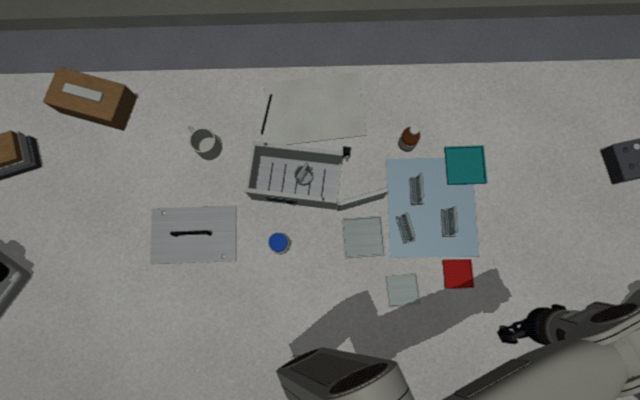

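View pics/side.png

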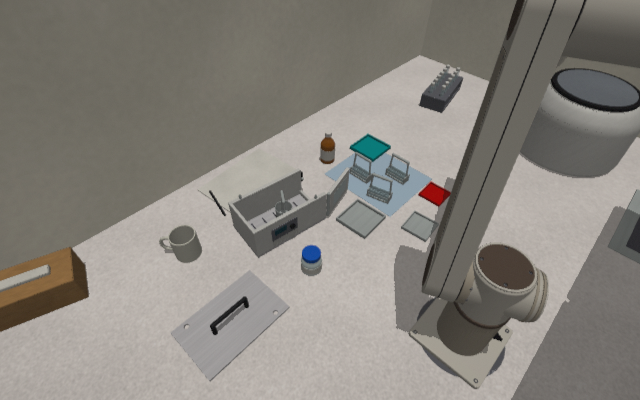

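```bash
python3 - <<'E'
from h import *
i=cv2.imread('pics/top.png')
cv2.imwrite('pics/c1.png',cv2.resize(i[130:312,235:490],(765,546),interpolation=cv2.INTER_CUBIC))
E
```

```text
(no output)
```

View pics/c1.png

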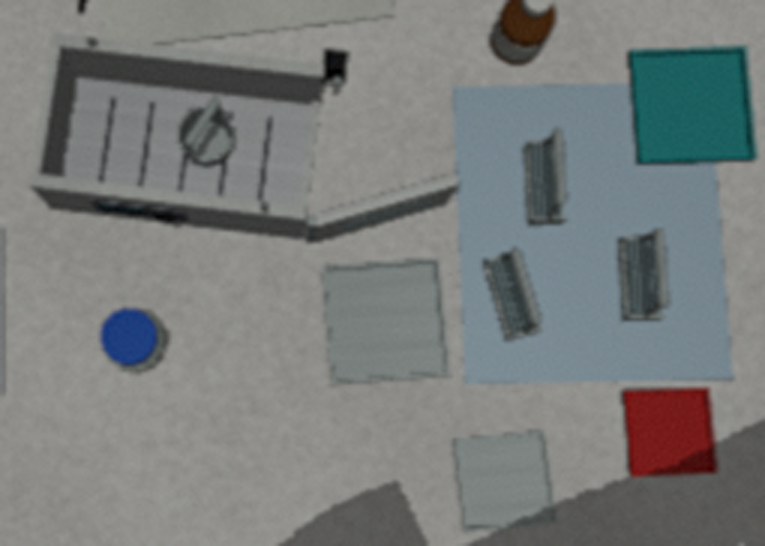

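```bash
python3 - <<'E'
from h import *
c=load('top'); g=lambda x,y,z: ray(c,x/3+235-1/3,y/3+130-1/3,z)
p1=g(93,42,.127);p2=g(265,207,.127); d=p1-p2
yaw=np.arctan2(d[1],d[0])-np.arctan2(180,136); print('pins',p1.round(4),p2.round(4),np.linalg.norm(d),np.degrees(yaw),'ctr',((p1+p2)/2).round(4))
for n,a,z in [('farleft',(62,40),.115),('nearleft',(35,187),.115),('doorfree',(458,182),.112),('hinge',(310,222),.112),('pailbar1',(190,157),.09),('pailbar2',(215,100),.09),
 ('A1',(557,130),.09),('A2',(562,215),.09),('B1',(517,250),.09),('B2',(537,328),.09),('C1',(660,232),.09),('C2',(663,315),.09),
 ('jar',(130,335),.075),('bottle',(525,10),.13)]: print(n,g(*a,z).round(4))
for n,q in [('tray',[(325,266),(437,261),(447,377),(331,383)]),('small',[(455,439),(541,431),(551,518),(464,527)])]:
  q=np.array([g(*a,.014) for a in q]);print(n,q.mean(0).round(4),np.linalg.norm(np.roll(q,1,0)-q,axis=1).round(3),np.degrees(np.arctan2(*(q[0]-q[1])[1::-1]))) 
f=lambda u,v,z: ray(c,u,v,z)
for n,a in [('hole1',(164.5,212.5)),('hole2',(223.5,257)),('corn',(151,208)),('corn',(236,206)),('corn',(236.5,263)),('corn',(152,264))]: print(n,f(*a,.006).round(4))
for a in [(171,232.5),(211,233)]: print('h',f(*a,.046).round(4))
E
```

```text
pins [0.6789 0.152  0.127 ] [ 0.52   -0.0053  0.127 ] 0.22361190297435216 -8.225483828692814 ctr [0.5994 0.0734 0.127 ]
farleft [0.6853 0.1829 0.115 ]
nearleft [0.5449 0.2063 0.115 ]
doorfree [ 0.5429 -0.1825  0.112 ]
hinge [ 0.5081 -0.046   0.112 ]
pailbar1 [0.5762 0.065  0.09  ]
pailbar2 [0.6311 0.041  0.09  ]
A1 [ 0.5955 -0.2802  0.09  ]
A2 [ 0.5143 -0.2804  0.09  ]
B1 [ 0.4822 -0.2372  0.09  ]
B2 [ 0.4097 -0.2519  0.09  ]
C1 [ 0.4966 -0.3698  0.09  ]
C2 [ 0.4196 -0.3674  0.09  ]
jar [0.411  0.1229 0.075 ]
bottle [ 0.7002 -0.2485  0.13  ]
tray [ 0.426  -0.1189  0.014 ] [0.114 0.11  0.113 0.112] 91.56273056261229
small [ 0.274  -0.2262  0.014 ] [0.083 0.083 0.082 0.083] 94.37308907529126
hole1 [0.5097 0.4715 0.006 ]
hole2 [0.3743 0.2909 0.006 ]
corn [0.5241 0.5129 0.006 ]
corn [0.5255 0.257  0.006 ]
corn [0.3562 0.2523 0.006 ]
corn [0.3572 0.5012 0.006 ]
h [0.4444 0.4351 0.046 ]
h [0.441  0.3193 0.046 ]
```

Emit:
apply_moves(
  moves=[
    [[-23.7, -43.9, -4, 0], [-23.7, -43.9, -4, 0], [-23.7, -43.9, -4, 0], [-23.7, -43.9, -4, 0], [-23.7, -43.9, -4, 0], [-23.7, -43.9, -4, 0], [-23.7, -43.9, -4, 0], [-23.7, -43.9, -4, 0], [-23.7, -43.9, -4, 0], [-23.7, -43.9, -4, 0]],
  ],
  hand=1,
)

```text
clock: 1.15
eef_pos: [0.5078, -0.0673, 0.2846]
tool_rot: [0.832, -0.554, -0.002, 0.0]
ft_force: [0.2, -0.9, 0.1]
grip_width: 0.0854
```

Emit:
apply_moves(
  moves=[
    [[0, 0, 0, -8.5], [0, 0, 0, -8.5], [0, 0, 0, -8.5], [0, 0, 0, -8.5], [0, 0, 0, -8.5], [0, 0, 0, -8.5], [0, 0, 0, -8.5], [0, 0, 0, -8.5], [0, 0, 0, -8.5], [0, 0, 0, -8.5]],
  ],
)

```text
clock: 2.15
eef_pos: [0.5104, -0.0585, 0.2795]
tool_rot: [0.986, 0.164, -0.006, -0.003]
ft_force: [-0.1, 0.2, -0.2]
grip_width: 0.0851
```

```bash
cat >> h.py <<'E'
from scipy.spatial.transform import Rotation as Ro
def to(x,y,z,jaw):
    o=telemetry.get_obs(); R=Ro.from_quat(o['tool_rot']).as_matrix(); d=(np.array([x,y,z])-o['eef_pos'])*1000
    yaw=np.degrees(np.arctan2(R[1,0],R[0,0])); t=-((jaw-yaw+180)%360-180)
    s=R.T@d; a=np.radians(jaw); xt=np.array([np.cos(a),np.sin(a)]); yt=np.array([np.sin(a),-np.cos(a)])
    print('t%.1f'%o['clock'],'pos',o['eef_pos'].round(4),'yaw %.1f q %s'%(yaw,o['joint_pos'].round(2)),'F',o['ft_force'].round(1),'w %.4f'%o['grip_width'],'tilt',R[:,2].round(3))
    print('  shift now-axes',s.round(1),' turn %.1f'%t,'| after-turn axes',(xt@d[:2]).round(1),(yt@d[:2]).round(1),(-d[2]).round(1))
E
python3 - <<'E'
from h import *
to(.59,.053,.28,66.4)
E
```

```text
t2.1 pos [ 0.5104 -0.0585  0.2795] yaw 18.9 q [-0.12  0.27  0.12  1.44  0.    1.12] F [-0.1  0.2 -0.2] w 0.0851 tilt [-0.012  0.005 -1.   ]
  shift now-axes [111.4 -79.8  -0.9]  turn -47.5 | after-turn axes 134.1 28.3 -0.5
```

Emit:
apply_moves(
  moves=[
    [[37, -26.6, 0, 0], [37, -26.6, 0, 0], [37, -26.6, 0, 0], [0, 0, 0, -8.4], [0, 0, 0, -8.4], [0, 0, 0, -8.4], [0, 0, 0, -8.4], [0, 0, 0, -8.4], [0, 0, 0, -5.5], [0, 0, 0, 0]],
  ],
)

```text
clock: 3.15
eef_pos: [0.5906, 0.0576, 0.2717]
tool_rot: [0.832, 0.555, -0.009, -0.008]
ft_force: [-0.7, 0.1, 0.2]
grip_width: 0.0858
```

```bash
python3 - <<'E'
from h import *
grab('wrist','w1'); to(.6,.053,.2,66.4)
E
```

```text
t3.2 pos [0.5906 0.0576 0.2717] yaw 67.3 q [0.09 0.44 0.36 1.51 0.01 0.49] F [-0.1  0.2 -1. ] w 0.0853 tilt [-0.024  0.003 -1.   ]
  shift now-axes [-0.1 12.2 71.4]  turn 0.9 | after-turn axes -0.4 10.5 71.7
```

View pics/w1.png

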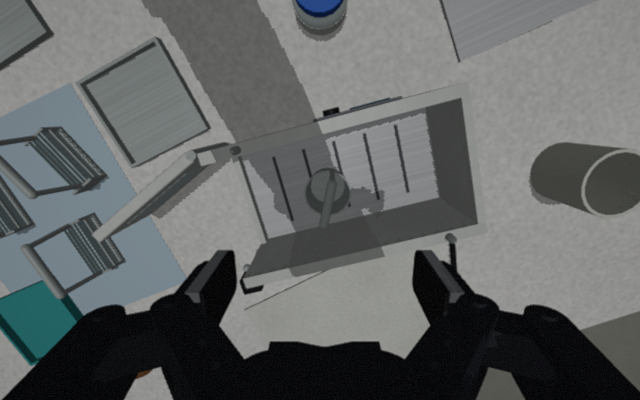

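```bash
python3 - <<'E'
from h import *
c=load('w1')
a=ray(c,331,172,.1);b=ray(c,324,228,.1);print('bar',a.round(4),b.round(4),(a+b)[:2]/2,np.degrees(np.arctan2(*(b-a)[1::-1])))
p1=ray(c,451,237,.129);p2=ray(c,236,149,.129);d=p1-p2
print('pins',((p1+p2)/2).round(4),np.linalg.norm(d),np.degrees(np.arctan2(d[1],d[0])-np.arctan2(180,136)))
to((a+b)[0]/2,(a+b)[1]/2,.102,np.degrees(np.arctan2(*(b-a)[1::-1]))+90)
E
```

```text
bar [0.5787 0.0695 0.1   ] [0.6314 0.0399 0.1   ] [0.60503298 0.05468627] -29.311763880722086
pins [0.5992 0.0771 0.129 ] 0.21754400887203185 -8.205190461264172
t3.2 pos [0.5906 0.0576 0.2717] yaw 67.3 q [0.09 0.44 0.36 1.51 0.01 0.49] F [-0.1  0.2 -1. ] w 0.0853 tilt [-0.024  0.003 -1.   ]
  shift now-axes [  4.   18.5 169.2]  turn 6.6 | after-turn axes 4.6 14.0 169.7
```

Emit:
apply_moves(
  moves=[
    [[0, 0, 0, 4.4], [2, 9, 20, 0], [2, 9, 30, 0], [0, 0, 30, 0], [0, 0, 30, 0], [0, 0, 30, 0], [0, 0, 0, 0], [0, 0, 0, 0], [0, 0, 0, 0], [0, 0, 0, 0]],
  ],
)

```text
clock: 4.2
eef_pos: [0.6081, 0.053, 0.1308]
tool_rot: [0.859, 0.512, -0.007, -0.006]
ft_force: [-0.5, 1.1, -0.0]
grip_width: 0.0858
```

```bash
python3 - <<'E'
from h import *
grab('wrist','w2'); to(.605,.0547,.099,63)
c=load('w2')
i=c['color'];cv2.imwrite('pics/w2.png',i[100:400,140:520,::-1])
E
```

```text
t4.2 pos [0.6084 0.053  0.1311] yaw 61.6 q [0.08 0.54 0.14 1.19 0.01 0.58] F [ 0.6 -0.2 -0. ] w 0.0854 tilt [-0.017  0.004 -1.   ]
  shift now-axes [ 0.  -3.2 32.2]  turn -1.4 | after-turn axes -0.0 -3.7 32.1
```

View pics/w2.png

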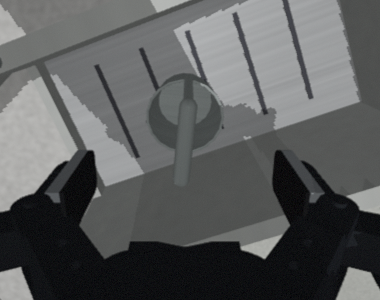

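```bash
python3 - <<'E'
from h import *
c=load('w2')
a=ray(c,328,199,.1);b=ray(c,320,283,.1);print('bar',a.round(4),b.round(4),np.linalg.norm(a-b));j=np.degrees(np.arctan2(*(b-a)[1::-1]))+90;print(j)
to((a+b)[0]/2,(a+b)[1]/2,.098,j)
E
```

```text
bar [0.5867 0.0676 0.1   ] [0.6299 0.039  0.1   ] 0.05177878732740126
56.58797355147303
t4.2 pos [0.6084 0.053  0.1311] yaw 61.6 q [0.08 0.54 0.14 1.19 0.01 0.58] F [ 0.6 -0.2 -0. ] w 0.0854 tilt [-0.017  0.004 -1.   ]
  shift now-axes [ 0.3  0.4 33.1]  turn 5.1 | after-turn axes 0.2 -0.2 33.1
```

Emit:
apply_moves(
  moves=[
    [[0, 0, 15, 5], [0, 0, 15, 0], [0, 0, 6, 0], [0, 0, 3, 0], [0, 0, 0, 0], [0, 0, 0, 0], [0, 0, 0, 0], [0, 0, 0, 0], [0, 0, 0, 0], [0, 0, 0, 0]],
  ],
)

```text
clock: 5.25
eef_pos: [0.6142, 0.0538, 0.1012]
tool_rot: [0.881, 0.473, 0.002, -0.002]
ft_force: [-0.2, -0.6, -0.3]
grip_width: 0.0856
```

Emit:
apply_moves(
  moves=[
    [[0, 0, 0, 0], [0, 0, 0, 0], [0, 0, 0, 0], [0, 0, 0, 0], [0, 0, 0, 0], [0, 0, 0, 0], [0, 0, 0, 0], [0, 0, 0, 0], [0, 0, 0, 0], [0, 0, 0, 0]],
  ],
  hand=-1,
)

```text
clock: 6.25
eef_pos: [0.6141, 0.0536, 0.1012]
tool_rot: [0.881, 0.473, 0.002, -0.002]
ft_force: [-0.4, -0.5, -0.5]
grip_width: 0.0076
```

Emit:
apply_moves(
  moves=[
    [[0, 0, -20, 0], [0, 0, -20, 0], [0, 0, -25, 0], [0, 0, -25, 0], [0, 0, -30, 0], [0, 0, -30, 0], [0, 0, -20, 0], [0, 0, 0, 0], [0, 0, 0, 0], [0, 0, 0, 0]],
  ],
)

```text
clock: 7.25
eef_pos: [0.6104, 0.0529, 0.2682]
tool_rot: [0.881, 0.473, -0.006, -0.006]
ft_force: [0.4, 0.7, -1.2]
grip_width: 0.008
```

```bash
python3 - <<'E'
from h import *
to(.426,-.119,.27,56)
E
```

```text
t7.2 pos [0.6104 0.0529 0.2682] yaw 56.4 q [0.08 0.48 0.4  1.51 0.01 0.67] F [ 0.4  0.7 -1.2] w 0.0080 tilt [-0.016  0.005 -1.   ]
  shift now-axes [-245.2  -58.6    0.3]  turn 0.4 | after-turn axes -245.6 -56.7 -1.8
```

Emit:
apply_moves(
  moves=[
    [[-15, -4, 0, 0], [-35, -8, 0, 0], [-40, -10, 0, 0], [-40, -10, 0, 0], [-40, -10, 0, 0], [-35, -8, 0, 0], [-20, -4, 0, 0], [-12, -3, 0, 0], [0, 0, 0, 0], [0, 0, 0, 0]],
  ],
)

```text
clock: 8.25
eef_pos: [0.4181, -0.116, 0.2535]
tool_rot: [0.88, 0.474, -0.018, -0.014]
ft_force: [0.0, -0.1, -1.4]
grip_width: 0.0078
```

```bash
python3 - <<'E'
from h import *
to(.426,-.119,.096,56); c=grab('wrist','w3'); s=grab('side','s3')
w=c['color'][:,:,::-1]; x=s['color'][80:330,200:520,::-1]
cv2.imwrite('pics/w3.png',np.hstack([cv2.resize(w,(400,250)),x[:, :320]]))
E
```

```text
t8.2 pos [ 0.4181 -0.116   0.2535] yaw 56.6 q [-0.27  0.14 -0.1   1.37 -0.    0.31] F [ 0.  -0.1 -1.4] w 0.0078 tilt [-0.045  0.009 -0.999]
  shift now-axes [  4.6  14.9 157. ]  turn 0.6 | after-turn axes 2.0 8.2 157.5
```

View pics/w3.png

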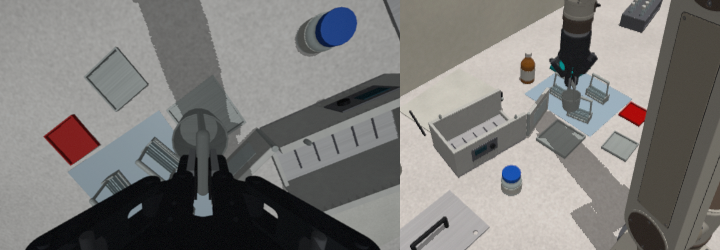

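Emit:
apply_moves(
  moves=[
    [[2, 5, 15, 0], [2, 5, 25, 0], [1, 4, 30, 0], [0, 0, 30, 0], [0, 0, 25, 0], [0, 0, 15, 0], [0, 0, 8, 0], [0, 0, 0, 0], [0, 0, 0, 0], [0, 0, 0, 0]],
  ],
)

```text
clock: 9.35
eef_pos: [0.4381, -0.1122, 0.1007]
tool_rot: [0.877, 0.481, -0.014, -0.012]
ft_force: [-0.3, -0.7, -2.0]
grip_width: 0.008
```

```bash
python3 - <<'E'
from h import *
to(.426,-.119,.096,56)
E
```

```text
t9.3 pos [ 0.4381 -0.1122  0.1007] yaw 57.5 q [-0.25  0.3  -0.33  0.98 -0.    0.32] F [-0.3 -0.7 -2. ] w 0.0080 tilt [-0.036  0.008 -0.999]
  shift now-axes [-12.1  -6.4   5.1]  turn 1.5 | after-turn axes -12.4 -6.2 4.7
```

Emit:
apply_moves(
  moves=[
    [[-5, -2, 0, 0], [-5, -2, 0, 0], [-1, -1, 0, 0], [0, 0, 2, 0], [0, 0, 2, 0], [0, 0, 2, 0], [0, 0, 1, 0], [0, 0, 0, 0], [0, 0, 0, 0], [0, 0, 0, 0]],
  ],
)

```text
clock: 10.35
eef_pos: [0.4287, -0.1202, 0.0961]
tool_rot: [0.877, 0.481, -0.012, -0.01]
ft_force: [0.6, 0.8, -2.7]
grip_width: 0.0082
```

```bash
python3 - <<'E'
from h import *
to(.426,-.119,.095,56)
E
```

```text
t10.3 pos [ 0.4287 -0.1202  0.0961] yaw 57.5 q [-0.27  0.29 -0.36  0.95 -0.    0.3 ] F [ 0.6  0.8 -2.7] w 0.0082 tilt [-0.03   0.006 -1.   ]
  shift now-axes [-0.5 -2.9  1.2]  turn 1.5 | after-turn axes -0.5 -2.9 1.1
```

Lower until contact shows as an upward force, then release and lift.

Emit:
apply_moves(
  moves=[
    [[0, 0, 2, 0], [0, 0, 2, 0], [0, 0, 2, 0], [0, 0, 0, 0], [0, 0, 0, 0], [0, 0, 0, 0], [0, 0, 0, 0], [0, 0, 0, 0], [0, 0, 0, 0], [0, 0, 0, 0]],
  ],
)

```text
clock: 11.35
eef_pos: [0.4315, -0.1218, 0.0954]
tool_rot: [0.877, 0.481, -0.01, -0.006]
ft_force: [-0.5, 1.1, -0.0]
grip_width: 0.0076
```

Emit:
apply_moves(
  moves=[
    [[0, 0, 0, 0], [0, 0, 0, 0], [0, 0, 0, 0], [0, 0, 0, 0], [0, 0, 0, 0], [0, 0, 0, 0], [0, 0, 0, 0], [0, 0, 0, 0], [0, 0, 0, 0], [0, 0, 0, 0]],
  ],
  hand=0,
)

```text
clock: 12.35
eef_pos: [0.4322, -0.122, 0.096]
tool_rot: [0.877, 0.481, -0.009, -0.006]
ft_force: [-0.4, -1.2, -0.1]
grip_width: 0.043
```

Emit:
apply_moves(
  moves=[
    [[0, 0, -15, 0], [0, 0, -20, 0], [0, 0, -30, 0], [0, 0, -40, 0], [0, 0, -40, 0], [0, 0, 0, -8.5], [0, 0, 0, -8.5], [0, 0, 0, -8.5], [0, 0, 0, -8.5], [0, 0, 0, -8.5]],
  ],
  hand=1,
)

```text
clock: 13.35
eef_pos: [0.4347, -0.122, 0.2471]
tool_rot: [0.638, 0.77, -0.006, -0.009]
ft_force: [-0.2, 0.2, -0.8]
grip_width: 0.0855
```

```bash
python3 - <<'E'
from h import *
to(.446,-.2445,.23,101.5); c=grab('wrist','w4')
E
```

```text
t13.3 pos [ 0.4347 -0.122   0.2471] yaw 100.7 q [-0.27  0.16 -0.1   1.33 -0.   -0.46] F [-0.2  0.2 -0.8] w 0.0855 tilt [-0.022  0.001 -1.   ]
  shift now-axes [-122.6  -11.3   16.7]  turn -0.8 | after-turn axes -122.3 -13.4 17.1
```

View pics/w4.png

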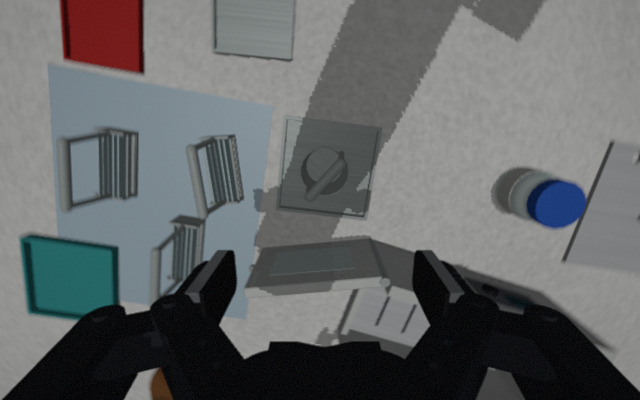

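```bash
python3 - <<'E'
from h import *
c=load('w4')
for n,p,q in[('B',(190,148),(205,213)),('C',(65,140),(69,208)),('A',(160,218),(154,293))]:
  a=ray(c,*p,.09);b=ray(c,*q,.09);m=(a+b)/2;j=np.degrees(np.arctan2(*(b-a)[1::-1]))+90;print(n,m.round(4),j,np.linalg.norm(a-b))
  to(m[0],m[1],.17,j)
E
```

```text
B [ 0.4487 -0.2422  0.09  ] 107.17539372755371 0.06431339962769313
t13.4 pos [ 0.4347 -0.122   0.2471] yaw 100.9 q [-0.27  0.16 -0.1   1.33 -0.   -0.46] F [-0.3  0.1  0.5] w 0.0851 tilt [-0.022  0.001 -1.   ]
  shift now-axes [-121.2   -7.3   76.6]  turn -6.3 | after-turn axes -119.0 -22.1 77.1
C [ 0.4653 -0.3651  0.09  ] 91.12117510773554 0.06680703266011219
t13.4 pos [ 0.4347 -0.122   0.2471] yaw 100.9 q [-0.27  0.16 -0.1   1.33 -0.   -0.46] F [-0.3  0.1  0.5] w 0.0851 tilt [-0.022  0.001 -1.   ]
  shift now-axes [-245.   -14.2   76.1]  turn 9.8 | after-turn axes -243.7 25.9 77.1
A [ 0.5362 -0.2776  0.09  ] 88.25691435303933 0.08669827333593831
t13.4 pos [ 0.4347 -0.122   0.2471] yaw 100.9 q [-0.27  0.16 -0.1   1.33 -0.   -0.46] F [-0.3  0.1  0.5] w 0.0851 tilt [-0.022  0.001 -1.   ]
  shift now-axes [-172.4   71.9   74.6]  turn 12.6 | after-turn axes -152.4 106.2 77.1
```

Emit:
apply_moves(
  moves=[
    [[-20, -1, 5, 0], [-30, -2, 5, 0], [-30, -2, 15, 0], [-25, -1, 25, 0], [-12, -1, 30, 0], [-4, 0, 20, 0], [0, 0, 5, -5], [0, 0, 0, 0], [0, 0, 0, 0], [0, 0, 0, 0]],
  ],
)

```text
clock: 14.4
eef_pos: [0.4495, -0.2469, 0.1384]
tool_rot: [0.612, 0.791, -0.005, -0.008]
ft_force: [-0.9, -0.2, 0.1]
grip_width: 0.0858
```

```bash
python3 - <<'E'
from h import *
to(.4487,-.2422,.09,106); c=grab('wrist','w5'); cv2.imwrite('pics/w5.png',c['color'][100:400,140:520,::-1])
E
```

```text
t14.4 pos [ 0.4495 -0.2469  0.1384] yaw 104.6 q [-0.5   0.35 -0.14  1.1  -0.01 -0.75] F [-0.9 -0.2  0.1] w 0.0858 tilt [-0.019  0.001 -1.   ]
  shift now-axes [ 4.5  1.3 48.4]  turn -1.4 | after-turn axes 4.8 0.5 48.4
```

View pics/w5.png

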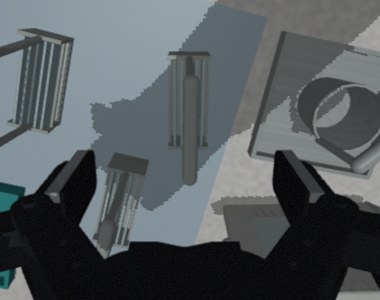

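```bash
python3 - <<'E'
from h import *
c=load('w5')
a=ray(c,330,172,.09);b=ray(c,329.5,280,.09);m=(a+b)/2;j=np.degrees(np.arctan2(*(b-a)[1::-1]))+90;print(m.round(4),j,np.linalg.norm(a-b))
to(m[0],m[1],.09,j)
E
```

```text
[ 0.4472 -0.2436  0.09  ] 104.61918608675116 0.07167807567177191
t14.4 pos [ 0.4497 -0.247   0.1386] yaw 104.6 q [-0.5   0.35 -0.14  1.1  -0.01 -0.75] F [ 0.1 -0.4  0.6] w 0.0849 tilt [-0.019  0.001 -1.   ]
  shift now-axes [ 3.6 -0.7 48.7]  turn -0.0 | after-turn axes 3.9 -1.5 48.6
```

Emit:
apply_moves(
  moves=[
    [[2, 0, 15, 0], [2, 0, 15, 0], [0, 0, 10, 0], [0, 0, 6, 0], [0, 0, 2, 0], [0, 0, 0, 0], [0, 0, 0, 0], [0, 0, 0, 0], [0, 0, 0, 0], [0, 0, 0, 0]],
  ],
)

```text
clock: 15.45
eef_pos: [0.4526, -0.2446, 0.0952]
tool_rot: [0.613, 0.79, -0.004, -0.001]
ft_force: [-0.0, -0.6, 0.4]
grip_width: 0.085
```

Emit:
apply_moves(
  moves=[
    [[0, 0, 0, 0], [0, 0, 0, 0], [0, 0, 0, 0], [0, 0, 0, 0], [0, 0, 0, 0], [0, 0, 0, 0], [0, 0, 0, 0], [0, 0, 0, 0], [0, 0, 0, 0], [0, 0, 0, 0]],
  ],
  hand=-1,
)

```text
clock: 16.45
eef_pos: [0.4527, -0.2447, 0.0957]
tool_rot: [0.613, 0.79, -0.004, -0.001]
ft_force: [0.5, -0.7, 1.0]
grip_width: 0.0074
```

Emit:
apply_moves(
  moves=[
    [[0, 0, -15, 0], [0, 0, -20, 0], [0, 0, -30, 0], [0, 0, -35, 0], [0, 0, -35, 0], [0, 0, -30, 0], [0, 0, -15, 0], [0, 0, 0, 8], [0, 0, 0, 8], [0, 0, 0, 6]],
  ],
)

```text
clock: 17.45
eef_pos: [0.4509, -0.2422, 0.2768]
tool_rot: [0.757, 0.653, -0.007, -0.006]
ft_force: [0.7, 0.8, -1.5]
grip_width: 0.0076
```

```bash
python3 - <<'E'
from h import *
to(.611,.156,.27,81.8)
E
```

```text
t17.4 pos [ 0.4509 -0.2422  0.2768] yaw 81.6 q [-0.49  0.27  0.11  1.43 -0.01 -0.34] F [ 0.7  0.8 -1.5] w 0.0076 tilt [-0.019  0.    -1.   ]
  shift now-axes [417.3 100.3   4. ]  turn -0.2 | after-turn axes 417.0 101.7 6.8
```

Emit:
apply_moves(
  moves=[
    [[20, 5, 0, 0], [35, 8, 0, 0], [46, 11, 0, 0], [46, 11, 0, 0], [46, 11, 0, 0], [46, 11, 0, 0], [46, 11, 0, 0], [46, 11, 0, 0], [35, 9, 0, 0], [20, 5, 0, 0]],
  ],
)

```text
clock: 18.45
eef_pos: [0.6038, 0.1351, 0.2652]
tool_rot: [0.761, 0.649, -0.012, -0.009]
ft_force: [0.9, 0.7, -2.2]
grip_width: 0.0076
```

```bash
python3 - <<'E'
from h import *
to(.611,.156,.106,81.8);grab('wrist','w6')
E
```

```text
t18.4 pos [0.6038 0.1351 0.2652] yaw 80.9 q [0.22 0.51 0.44 1.53 0.   0.38] F [ 0.9  0.7 -2.2] w 0.0076 tilt [-0.03  -0.002 -1.   ]
  shift now-axes [ 22.8   8.5 158.9]  turn -0.9 | after-turn axes 21.7 4.2 159.2
```

View pics/w6.png

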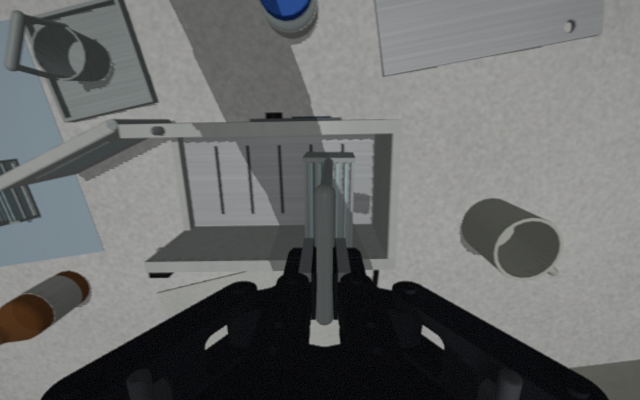

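```bash
python3 - <<'E'
from h import *
c=load('w6')
a=ray(c,399,121,.115);b=ray(c,157,131,.129);d=a-b;v=np.array([-6,218.]);yaw=np.arctan2(d[1],d[0])-np.arctan2(v[1],v[0])
R=lambda t:np.array([[np.cos(t),-np.sin(t)],[np.sin(t),np.cos(t)]])
print(np.degrees(yaw),np.linalg.norm(d[:2]),'c',a[:2]-R(yaw)@[-.074,.128],b[:2]-R(yaw)@[-.068,-.09])
print('inner corners',[(R(yaw).T@(ray(c,*p,.115)[:2]-np.array([.599,.0755]))).round(4) for p in[(392,133),(188,135),(390,259),(399,121),(393,271)]])
E
```

```text
-8.44651535062405 0.21082705449333783 c [0.60317895 0.07373247] [0.60404682 0.08093588]
inner corners [array([-0.0592,  0.1211]), array([-0.0595, -0.0639]), array([0.0653, 0.1249]), array([-0.0696,  0.1269]), array([0.0787, 0.1285])]
```

Emit:
apply_moves(
  moves=[
    [[6, 3, 5, -1], [8, 3, 15, 0], [6, 1, 25, 0], [0, 0, 30, 0], [0, 0, 30, 0], [0, 0, 25, 0], [0, 0, 12, 0], [0, 0, 0, 0], [0, 0, 0, 0], [0, 0, 0, 0]],
  ],
)

```text
clock: 19.5
eef_pos: [0.6065, 0.1541, 0.1069]
tool_rot: [0.755, 0.655, -0.016, -0.013]
ft_force: [0.2, -0.3, -1.4]
grip_width: 0.0072
```

```bash
python3 - <<'E'
from h import *
to(.614,.156,.106,81.8)
E
```

```text
t19.5 pos [0.6065 0.1541 0.1069] yaw 81.9 q [0.25 0.6  0.18 1.19 0.01 0.39] F [ 0.2 -0.3 -1.4] w 0.0072 tilt [-0.04  -0.001 -0.999]
  shift now-axes [2.9 7.2 0.6]  turn 0.1 | after-turn axes 2.9 7.2 0.9
```

Emit:
apply_moves(
  moves=[
    [[0, 4, -1, 0], [0, 3, 0, 0], [0, 0, 2, 0], [0, 0, 2, 0], [0, 0, 2, 0], [0, 0, 0, 0], [0, 0, 0, 0], [0, 0, 0, 0], [0, 0, 0, 0], [0, 0, 0, 0]],
  ],
)

```text
clock: 20.5
eef_pos: [0.616, 0.1537, 0.1062]
tool_rot: [0.756, 0.655, -0.012, -0.011]
ft_force: [-0.8, 0.1, 1.0]
grip_width: 0.0074
```

Emit:
apply_moves(
  moves=[
    [[0, 0, 0, 0], [0, 0, 0, 0], [0, 0, 0, 0], [0, 0, 0, 0], [0, 0, 0, 0], [0, 0, 0, 0], [0, 0, 0, 0], [0, 0, 0, 0], [0, 0, 0, 0], [0, 0, 0, 0]],
  ],
  hand=-0.3,
)

```text
clock: 21.5
eef_pos: [0.6169, 0.1536, 0.107]
tool_rot: [0.756, 0.655, -0.011, -0.011]
ft_force: [0.2, -0.2, 0.4]
grip_width: 0.0298
```

```bash
python3 - <<'E'
from h import *
to(.614,.156,.27,81.8)
E
```

```text
t21.5 pos [0.6169 0.1536 0.107 ] yaw 81.8 q [0.24 0.62 0.21 1.19 0.01 0.38] F [ 0.2 -0.2  0.4] w 0.0298 tilt [-0.031  0.001 -1.   ]
  shift now-axes [   1.4   -8.3 -162.9]  turn 0.0 | after-turn axes 1.9 -3.2 -163.0
```

Emit:
apply_moves(
  moves=[
    [[0, -1, -15, 0], [0, -1, -25, 0], [0, -1, -35, 0], [0, -1, -35, 0], [0, -1, -30, 0], [0, 0, -15, 0], [-20, 0, 0, 0], [-40, 0, 0, 0], [-45, 0, 0, 0], [-45, 0, 0, 0]],
  ],
)

```text
clock: 22.5
eef_pos: [0.5938, 0.0051, 0.2646]
tool_rot: [0.752, 0.659, -0.013, -0.012]
ft_force: [0.9, -0.9, -0.1]
grip_width: 0.0297
```

Emit:
apply_moves(
  moves=[
    [[-45, 0, 0, -2], [-45, 0, 0, -2], [-45, 0, 0, -2], [-40, 0, 0, -2], [-30, 0, 0, 0], [-15, 0, 0, 0], [0, 0, 0, 0], [0, 0, 0, 0], [0, 0, 0, 0], [0, 0, 0, 0]],
  ],
  hand=1,
)

```text
clock: 23.5
eef_pos: [0.5694, -0.2306, 0.2578]
tool_rot: [0.705, 0.708, -0.017, -0.018]
ft_force: [-0.8, -0.4, -0.2]
grip_width: 0.0853
```

```bash
python3 - <<'E'
from h import *
to(.55,-.278,.14,89);grab('wrist','w7')
E
```

```text
t23.5 pos [ 0.5694 -0.2306  0.2578] yaw 90.2 q [-0.38  0.51  0.43  1.53 -0.02 -0.38] F [-0.8 -0.4 -0.2] w 0.0853 tilt [-0.049  0.002 -0.999]
  shift now-axes [-47.5 -13.9 118.5]  turn 1.2 | after-turn axes -47.7 -18.6 117.8
```

View pics/w7.png

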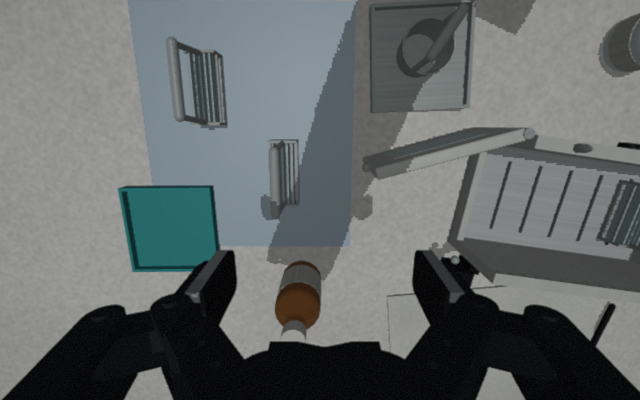

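```bash
python3 - <<'E'
from h import *
c=load('w7')
for n,p,q in[('A',(276,143),(275,216)),('C',(173,41),(181,122))]:
  a=ray(c,*p,.09);b=ray(c,*q,.09);m=(a+b)/2;j=np.degrees(np.arctan2(*(b-a)[1::-1]))+90;print(n,m.round(4),j,np.linalg.norm(a-b))
  to(m[0],m[1],.14,j)
E
```

```text
A [ 0.558  -0.2787  0.09  ] 87.23191236974642 0.07425119584684521
t23.6 pos [ 0.5695 -0.2304  0.2579] yaw 90.2 q [-0.38  0.51  0.43  1.53 -0.02 -0.38] F [ 0.6  0.2 -0.5] w 0.0855 tilt [-0.049  0.002 -0.999]
  shift now-axes [-48.6  -6.  118.2]  turn 3.0 | after-turn axes -48.9 -9.2 117.9
C [ 0.4662 -0.3668  0.09  ] 89.54395543187925 0.07064363479475262
t23.6 pos [ 0.5695 -0.2304  0.2579] yaw 90.2 q [-0.38  0.51  0.43  1.53 -0.02 -0.38] F [ 0.6  0.2 -0.5] w 0.0855 tilt [-0.049  0.002 -0.999]
  shift now-axes [-136.2  -98.1  122.5]  turn 0.7 | after-turn axes -137.2 -102.3 117.9
```

Emit:
apply_moves(
  moves=[
    [[-15, -2, 5, 2], [-20, -2, 15, 0], [-12, -2, 25, 0], [-2, 0, 30, 0], [0, 0, 25, 0], [0, 0, 15, 0], [0, 0, 3, 0], [0, 0, 0, 0], [0, 0, 0, 0], [0, 0, 0, 0]],
  ],
)

```text
clock: 24.55
eef_pos: [0.5592, -0.2823, 0.1383]
tool_rot: [0.719, 0.695, -0.017, -0.013]
ft_force: [1.1, 0.3, 0.3]
grip_width: 0.0854
```

```bash
python3 - <<'E'
from h import *
to(.557,-.279,.092,88);grab('wrist','w8')
c=load('w8');cv2.imwrite('pics/w8.png',c['color'][100:400,140:520,::-1])
E
```

```text
t24.6 pos [ 0.5592 -0.2823  0.1383] yaw 88.0 q [-0.46  0.58  0.23  1.26 -0.02 -0.42] F [1.1 0.3 0.3] w 0.0854 tilt [-0.042 -0.004 -0.999]
  shift now-axes [ 3.5 -0.3 46.4]  turn 0.0 | after-turn axes 3.2 -2.3 46.3
```

View pics/w8.png

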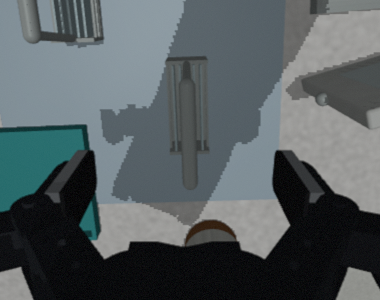

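Emit:
apply_moves(
  moves=[
    [[2, 0, 15, 0], [1, 0, 15, 0], [0, 0, 10, 0], [0, 0, 6, 0], [0, 0, 0, 0], [0, 0, 0, 0], [0, 0, 0, 0], [0, 0, 0, 0], [0, 0, 0, 0], [0, 0, 0, 0]],
  ],
)

```text
clock: 25.6
eef_pos: [0.5626, -0.2817, 0.0989]
tool_rot: [0.719, 0.695, -0.014, -0.006]
ft_force: [-0.2, 0.4, 0.4]
grip_width: 0.0855
```

Emit:
apply_moves(
  moves=[
    [[0, 0, 0, 0], [0, 0, 0, 0], [0, 0, 0, 0], [0, 0, 0, 0], [0, 0, 0, 0], [0, 0, 0, 0], [0, 0, 0, 0], [0, 0, 0, 0], [0, 0, 0, 0], [0, 0, 0, 0]],
  ],
  hand=-1,
)

```text
clock: 26.6
eef_pos: [0.5629, -0.2817, 0.0993]
tool_rot: [0.719, 0.695, -0.014, -0.006]
ft_force: [-0.2, 0.7, 0.7]
grip_width: 0.0072
```

Emit:
apply_moves(
  moves=[
    [[0, 0, -15, 0], [0, 0, -20, 0], [0, 0, -30, 0], [0, 0, -35, 0], [0, 0, -35, 0], [0, 0, -30, 0], [0, 0, -15, 0], [0, 0, 0, 3], [0, 0, 0, 3], [0, 0, 0, 0]],
  ],
)

```text
clock: 27.6
eef_pos: [0.5645, -0.2785, 0.2775]
tool_rot: [0.756, 0.655, -0.018, -0.013]
ft_force: [-0.8, -0.2, -2.5]
grip_width: 0.0075
```

```bash
python3 - <<'E'
from h import *
to(.6065,.1025,.27,81.8)
E
```

```text
t27.6 pos [ 0.5645 -0.2785  0.2775] yaw 81.8 q [-0.45  0.54  0.52  1.59 -0.02 -0.3 ] F [-0.8 -0.2 -2.5] w 0.0075 tilt [-0.045 -0.003 -0.999]
  shift now-axes [383.2 -12.5   4.3]  turn 0.0 | after-turn axes 383.1 -12.8 7.5
```

Emit:
apply_moves(
  moves=[
    [[20, -1, 0, 0], [35, -1, 0, 0], [45, -1, 0, 0], [46, -1, 0, 0], [46, -1, 0, 0], [46, -1, 0, 0], [46, -1, 0, 0], [46, -1, 0, 0], [35, -1, 0, 0], [20, 0, 0, 0]],
  ],
)

```text
clock: 28.6
eef_pos: [0.6053, 0.1217, 0.2658]
tool_rot: [0.754, 0.657, -0.022, -0.02]
ft_force: [0.5, -0.2, -2.4]
grip_width: 0.0073
```

```bash
python3 - <<'E'
from h import *
to(.6065,.1025,.112,81.8);grab('wrist','w9')
E
```

```text
t28.6 pos [0.6053 0.1217 0.2658] yaw 82.1 q [0.19 0.53 0.47 1.57 0.01 0.33] F [ 0.5 -0.2 -2.4] w 0.0073 tilt [-0.059  0.001 -0.998]
  shift now-axes [-17.7  12.9 153.5]  turn 0.3 | after-turn axes -18.9 3.9 153.8
```

Emit:
apply_moves(
  moves=[
    [[-8, 4, 0, 0], [-8, 4, 0, 0], [-2, 4, 15, 0], [0, 0, 25, 0], [0, 0, 30, 0], [0, 0, 30, 0], [0, 0, 25, 0], [0, 0, 12, 0], [0, 0, 0, 0], [0, 0, 0, 0]],
  ],
)

```text
clock: 29.65
eef_pos: [0.6056, 0.0913, 0.1221]
tool_rot: [0.756, 0.654, -0.024, -0.02]
ft_force: [-0.2, 1.0, -1.9]
grip_width: 0.0073
```

```bash
python3 - <<'E'
from h import *
to(.6065,.1025,.110,81.8);grab('wrist','w9')
E
```

```text
t29.6 pos [0.6056 0.0913 0.1221] yaw 81.7 q [0.15 0.58 0.19 1.24 0.01 0.29] F [-0.2  1.  -1.9] w 0.0073 tilt [-0.063 -0.    -0.998]
  shift now-axes [11.3  0.1 12. ]  turn -0.1 | after-turn axes 11.2 -0.7 12.1
```

View pics/w9.png

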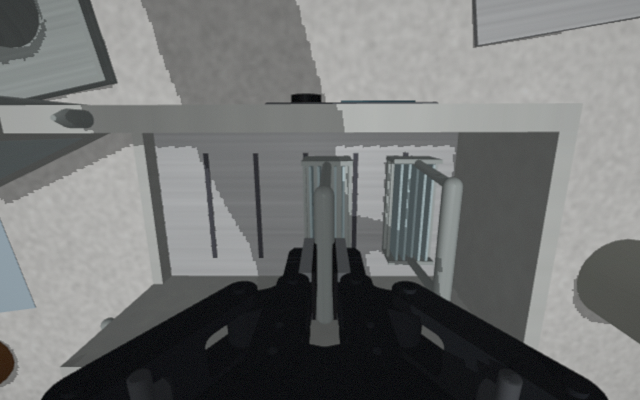

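Emit:
apply_moves(
  moves=[
    [[4, 1, 0, 0], [4, 1, 3, 0], [0, 0, 3, 0], [0, 0, 3, 0], [0, 0, 3, 0], [0, 0, 3, 0], [0, 0, 2, 0], [0, 0, 2, 0], [0, 0, 0, 0], [0, 0, 0, 0]],
  ],
)

```text
clock: 30.7
eef_pos: [0.6111, 0.1016, 0.1103]
tool_rot: [0.756, 0.655, -0.018, -0.018]
ft_force: [-0.3, 0.3, -2.7]
grip_width: 0.0074
```

Emit:
apply_moves(
  moves=[
    [[0, 0, 2, 0], [0, 0, 2, 0], [0, 0, 2, 0], [0, 0, 2, 0], [0, 0, 0, 0], [0, 0, 0, 0], [0, 0, 0, 0], [0, 0, 0, 0], [0, 0, 0, 0], [0, 0, 0, 0]],
  ],
)

```text
clock: 31.7
eef_pos: [0.6104, 0.1027, 0.1097]
tool_rot: [0.755, 0.655, -0.015, -0.018]
ft_force: [-1.1, 0.4, 2.2]
grip_width: 0.0073
```

Emit:
apply_moves(
  moves=[
    [[0, 0, 0, 0], [0, 0, 0, 0], [0, 0, 0, 0], [0, 0, 0, 0], [0, 0, 0, 0], [0, 0, 0, 0], [0, 0, 0, 0], [0, 0, 0, 0], [0, 0, 0, 0], [0, 0, 0, 0]],
  ],
  hand=-0.3,
)

```text
clock: 32.7
eef_pos: [0.6112, 0.1025, 0.1089]
tool_rot: [0.756, 0.655, -0.015, -0.018]
ft_force: [-0.1, 0.1, 0.3]
grip_width: 0.0298
```

Emit:
apply_moves(
  moves=[
    [[0, -1, -15, 0], [0, -1, -25, 0], [0, -1, -35, 0], [0, -1, -35, 0], [0, -1, -30, 0], [0, 0, -10, 0], [-20, -6, 0, 0], [-40, -12, 0, 0], [-45, -14, 0, 0], [-45, -14, 0, 0]],
  ],
)

```text
clock: 33.7
eef_pos: [0.5459, -0.0382, 0.2608]
tool_rot: [0.752, 0.659, -0.017, -0.02]
ft_force: [1.6, -1.0, 0.8]
grip_width: 0.03
```

Emit:
apply_moves(
  moves=[
    [[-45, -14, 0, 0], [-45, -14, 0, -4], [-45, -14, 0, -4], [-45, -14, 0, 0], [-45, -14, 0, 0], [-35, -10, 0, 0], [-20, -5, 0, 0], [0, 0, 0, 0], [0, 0, 0, 0], [0, 0, 0, 0]],
  ],
  hand=1,
)

```text
clock: 34.7
eef_pos: [0.4366, -0.3264, 0.2538]
tool_rot: [0.704, 0.709, -0.018, -0.027]
ft_force: [-0.2, 0.3, 0.3]
grip_width: 0.0853
```

```bash
python3 - <<'E'
from h import *
to(.466,-.367,.135,89)
E
```

```text
t34.7 pos [ 0.4366 -0.3264  0.2538] yaw 90.4 q [-0.63  0.38  0.2   1.46 -0.03 -0.63] F [-0.2  0.3  0.3] w 0.0853 tilt [-0.064  0.013 -0.998]
  shift now-axes [-42.3  36.6 116.1]  turn 1.4 | after-turn axes -40.1 30.1 118.8
```

Emit:
apply_moves(
  moves=[
    [[-12, 10, 5, 1], [-16, 13, 15, 0], [-10, 8, 25, 0], [-3, 4, 30, 0], [0, 0, 25, 0], [0, 0, 12, 0], [0, 0, 3, 0], [0, 0, 0, 0], [0, 0, 0, 0], [0, 0, 0, 0]],
  ],
)

```text
clock: 35.7
eef_pos: [0.4726, -0.3553, 0.1344]
tool_rot: [0.704, 0.71, -0.017, -0.025]
ft_force: [0.8, 0.9, 0.1]
grip_width: 0.0853
```

```bash
python3 - <<'E'
from h import *
to(.466,-.367,.095,89);grab('wrist','w10')
c=load('w10');cv2.imwrite('pics/w10.png',c['color'][100:400,140:520,::-1])
E
```

```text
t35.7 pos [ 0.4726 -0.3553  0.1344] yaw 90.5 q [-0.63  0.53  0.13  1.23 -0.03 -0.64] F [0.8 0.9 0.1] w 0.0853 tilt [-0.06   0.012 -0.998]
  shift now-axes [-12.1  -4.4  39.6]  turn 1.5 | after-turn axes -11.8 -6.4 39.4
```

View pics/w10.png

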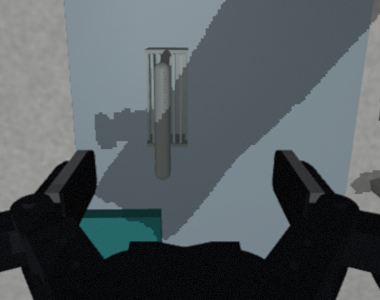

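```bash
python3 - <<'E'
from h import *
c=load('w10')
a=ray(c,303.5,168,.09);b=ray(c,302.5,276,.09);m=(a+b)/2;j=np.degrees(np.arctan2(*(b-a)[1::-1]))+90;print(m.round(4),j,np.linalg.norm(a-b))
to(m[0],m[1],.096,j)
E
```

```text
[ 0.465  -0.3674  0.09  ] 89.06642037638439 0.06854002558189529
t35.8 pos [ 0.4728 -0.3554  0.1346] yaw 90.5 q [-0.63  0.53  0.13  1.23 -0.03 -0.64] F [-0.5  0.1  0.8] w 0.0852 tilt [-0.06   0.011 -0.998]
  shift now-axes [-12.3  -5.6  38.9]  turn 1.4 | after-turn axes -12.1 -7.6 38.6
```

Emit:
apply_moves(
  moves=[
    [[-5, -3, 3, 1], [-5, -3, 10, 0], [-3, 0, 12, 0], [0, 0, 10, 0], [0, 0, 6, 0], [0, 0, 2, 0], [0, 0, 0, 0], [0, 0, 0, 0], [0, 0, 0, 0], [0, 0, 0, 0]],
  ],
)

```text
clock: 36.75
eef_pos: [0.4636, -0.3701, 0.0891]
tool_rot: [0.711, 0.703, -0.017, -0.024]
ft_force: [-0.6, -1.3, 0.3]
grip_width: 0.0856
```

Emit:
apply_moves(
  moves=[
    [[0, 0, 0, 0], [0, 0, 0, 0], [0, 0, 0, 0], [0, 0, 0, 0], [0, 0, 0, 0], [0, 0, 0, 0], [0, 0, 0, 0], [0, 0, 0, 0], [0, 0, 0, 0], [0, 0, 0, 0]],
  ],
  hand=-1,
)

```text
clock: 37.75
eef_pos: [0.4644, -0.3703, 0.0905]
tool_rot: [0.711, 0.703, -0.017, -0.023]
ft_force: [0.1, 1.3, 1.0]
grip_width: 0.0077
```

Emit:
apply_moves(
  moves=[
    [[0, 0, -15, 0], [0, 0, -20, 0], [0, 0, -30, 0], [0, 0, -35, 0], [0, 0, -35, 0], [0, 0, -30, 0], [0, 0, -15, 0], [0, 0, 0, 4], [0, 0, 0, 4], [0, 0, 0, 0]],
  ],
)

```text
clock: 38.75
eef_pos: [0.472, -0.3703, 0.2698]
tool_rot: [0.759, 0.65, -0.02, -0.029]
ft_force: [0.1, -0.6, -3.3]
grip_width: 0.0078
```

```bash
python3 - <<'E'
from h import *
to(.599,.047,.27,81.8)
E
```

```text
t38.8 pos [ 0.472  -0.3703  0.2698] yaw 81.1 q [-0.65  0.49  0.43  1.57 -0.03 -0.5 ] F [ 0.1 -0.6 -3.3] w 0.0078 tilt [-0.068  0.018 -0.998]
  shift now-axes [432.   60.7  -1.4]  turn -0.7 | after-turn axes 431.2 66.1 -0.2
```

Emit:
apply_moves(
  moves=[
    [[20, 3, 0, 0], [35, 6, 0, 0], [46, 7, 0, 0], [46, 7, 0, 0], [46, 7, 0, 0], [46, 7, 0, 0], [46, 7, 0, 0], [46, 7, 0, 0], [36, 6, 0, 0], [20, 3, 0, 0]],
  ],
)

```text
clock: 39.75
eef_pos: [0.59, 0.0128, 0.2591]
tool_rot: [0.757, 0.652, -0.024, -0.034]
ft_force: [-0.0, -1.1, -1.7]
grip_width: 0.0079
```

```bash
python3 - <<'E'
from h import *
to(.599,.047,.104,81.8)
E
```

```text
t39.8 pos [0.59   0.0128 0.2591] yaw 81.4 q [0.01 0.49 0.39 1.55 0.02 0.16] F [-0.  -1.1 -1.7] w 0.0079 tilt [-0.081  0.021 -0.996]
  shift now-axes [ 33.9  16.7 154.5]  turn -0.4 | after-turn axes 35.2 4.0 155.1
```

Emit:
apply_moves(
  moves=[
    [[8, 6, 0, 0], [10, 6, 0, 0], [6, 4, 15, 0], [0, 0, 25, 0], [0, 0, 30, 0], [0, 0, 30, 0], [0, 0, 25, 0], [0, 0, 10, 0], [0, 0, 0, 0], [0, 0, 0, 0]],
  ],
)

```text
clock: 40.75
eef_pos: [0.602, 0.0333, 0.1165]
tool_rot: [0.757, 0.652, -0.025, -0.034]
ft_force: [0.5, -0.3, -3.2]
grip_width: 0.0079
```

```bash
python3 - <<'E'
from h import *
to(.599,.045,.104,81.8); grab('wrist','w11')
E
```

```text
t40.8 pos [0.602  0.0333 0.1165] yaw 81.5 q [0.04 0.59 0.17 1.24 0.02 0.19] F [ 0.5 -0.3 -3.2] w 0.0079 tilt [-0.082  0.018 -0.996]
  shift now-axes [11.1 -3.6 13. ]  turn -0.3 | after-turn axes 11.2 -4.6 12.5
```

Emit:
apply_moves(
  moves=[
    [[2, 0, 3, 0], [2, 0, 3, 0], [2, 0, 3, 0], [0, 0, 3, 0], [0, 0, 3, 0], [0, 0, 2, 0], [0, 0, 2, 0], [0, 0, 2, 0], [0, 0, 0, 0], [0, 0, 0, 0]],
  ],
)

```text
clock: 41.8
eef_pos: [0.6049, 0.0414, 0.1012]
tool_rot: [0.757, 0.653, -0.02, -0.031]
ft_force: [-0.6, -0.9, -2.9]
grip_width: 0.0078
```

Emit:
apply_moves(
  moves=[
    [[0, 0, 2, 0], [0, 0, 2, 0], [0, 0, 2, 0], [0, 0, 2, 0], [0, 0, 0, 0], [0, 0, 0, 0], [0, 0, 0, 0], [0, 0, 0, 0], [0, 0, 0, 0], [0, 0, 0, 0]],
  ],
)

```text
clock: 42.8
eef_pos: [0.6046, 0.0429, 0.1007]
tool_rot: [0.757, 0.653, -0.017, -0.031]
ft_force: [-1.1, 0.3, 0.7]
grip_width: 0.0077
```

Emit:
apply_moves(
  moves=[
    [[0, 0, 0, 0], [0, 0, 0, 0], [0, 0, 0, 0], [0, 0, 0, 0], [0, 0, 0, 0], [0, 0, 0, 0], [0, 0, 0, 0], [0, 0, 0, 0], [0, 0, 0, 0], [0, 0, 0, 0]],
  ],
  hand=-0.3,
)

```text
clock: 43.8
eef_pos: [0.6054, 0.0426, 0.1003]
tool_rot: [0.757, 0.653, -0.017, -0.03]
ft_force: [0.5, -0.8, -0.2]
grip_width: 0.0297
```

Emit:
apply_moves(
  moves=[
    [[0, -1, -15, 0], [0, -1, -25, 0], [0, -1, -35, 0], [0, -2, -35, 0], [0, -2, -30, 0], [0, 0, -10, 0], [15, -10, 0, 0], [30, -20, 0, 0], [38, -26, 0, 0], [38, -26, 0, 0]],
  ],
)

```text
clock: 44.8
eef_pos: [0.5426, 0.1719, 0.2555]
tool_rot: [0.76, 0.648, -0.022, -0.033]
ft_force: [0.6, -0.3, -0.3]
grip_width: 0.0295
```

Emit:
apply_moves(
  moves=[
    [[38, -26, 0, 0], [38, -26, 0, 0], [38, -26, 0, 0], [30, -20, 0, 0], [20, -14, 0, 0], [10, -7, 0, 0], [0, 0, 0, 8.5], [0, 0, 0, 8.5], [0, 0, 0, 8.5], [0, 0, 0, 8.5]],
  ],
  hand=1,
)

```text
clock: 45.8
eef_pos: [0.4316, 0.3761, 0.2495]
tool_rot: [0.916, 0.397, -0.045, -0.024]
ft_force: [-0.4, -0.3, -0.3]
grip_width: 0.0854
```

Emit:
apply_moves(
  moves=[
    [[0, 0, 0, 8.5], [0, 0, 0, 8.5], [0, 0, 0, 8.5], [0, 0, 0, 8.5], [0, 0, 0, 8.5], [0, 0, 0, 6], [0, 0, 0, 0], [0, 0, 0, 0], [0, 0, 0, 0], [0, 0, 0, 0]],
  ],
)

```text
clock: 46.8
eef_pos: [0.4271, 0.3702, 0.2378]
tool_rot: [0.998, -0.02, -0.059, 0.004]
ft_force: [0.1, -0.1, -0.3]
grip_width: 0.0852
```

```bash
python3 - <<'E'
from h import *
to(.4427,.377,.09,-1.7); w=grab('wrist','w12'); t=grab('top','t12')
cv2.imwrite('pics/m12.png',np.vstack([cv2.resize(w['color'],(480,300)),cv2.resize(t['color'][90:290,140:460],(480,300),interpolation=cv2.INTER_CUBIC)])[:,:,::-1])
E
```

```text
t46.8 pos [0.4271 0.3702 0.2378] yaw -2.3 q [0.68 0.45 0.27 1.49 0.07 2.29] F [ 0.1 -0.1 -0.3] w 0.0852 tilt [-0.117 -0.005 -0.993]
  shift now-axes [ 32.5  -8.9 144.9]  turn -0.6 | after-turn axes 15.4 -7.3 147.8
```

View pics/m12.png

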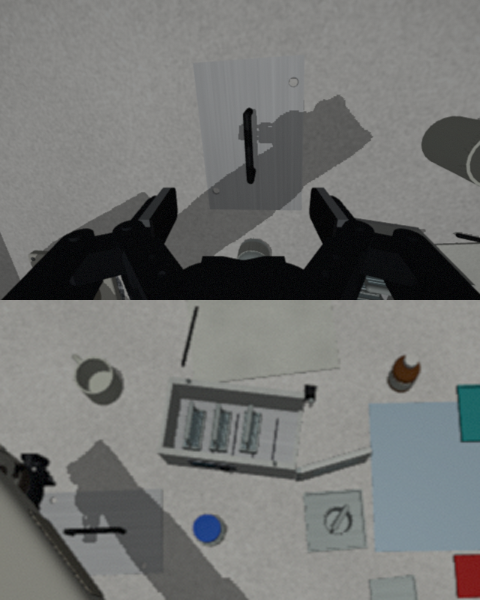

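```bash
python3 - <<'E'
from h import *
c=load('w12')
g=c['color'].max(2)<45; m=np.zeros_like(g);m[135:255,300:360]=g[135:255,300:360]
n,l,s,ce=cv2.connectedComponentsWithStats(m.astype(np.uint8));k=1+s[1:,4].argmax();print(s[k],ce[k])
ys,xs=np.where(l==k);r=cv2.minAreaRect(np.c_[xs,ys].astype(np.float32));print(r)
for p in[(332,147),(335,243)]:print(ray(c,*p,.046).round(4))
for p in[(293*4/3,82*4/3),(215.5*4/3,190*4/3)]:print('hole',ray(c,*p,.006).round(4))
t=load('t12')
for p in[(140+68/1.5,90+230/1.5),(140+124/1.5,90+230.5/1.5)]:print('top',ray(t,*p,.046).round(4))
E
```

```text
[ 324  144   17  101 1034] [331.48549323 194.43617021]
((332.07330322265625, 194.07225036621094), (100.1249008178711, 12.705245018005371), 87.1014175415039)
[0.4148 0.4038 0.046 ]
[0.4147 0.2936 0.046 ]
hole [0.4779 0.4388 0.006 ]
hole [0.346  0.2583 0.006 ]
top [0.4125 0.3923 0.046 ]
top [0.4097 0.2848 0.046 ]
```

Emit:
apply_moves(
  moves=[
    [[0, 8, 8, -2], [0, 8, 15, 0], [0, 7, 15, 0], [0, 0, 15, 0], [0, 0, 15, 0], [0, 0, 15, 0], [0, 0, 15, 0], [0, 0, 10, 0], [0, 0, 6, 0], [0, 0, 3, 0]],
  ],
)

```text
clock: 47.9
eef_pos: [0.4148, 0.3477, 0.1204]
tool_rot: [0.998, 0.0, -0.055, -0.0]
ft_force: [-1.0, -0.3, 0.1]
grip_width: 0.0854
```

```bash
python3 - <<'E'
from h import *
c=grab('wrist','w13')
to(.4135,.347,.046,0.5)
g=c['color'].max(2)<40; m=np.zeros_like(g);m[100:330,260:400]=g[100:330,260:400]
cv2.imwrite('pics/m13.png',np.hstack([c['color'][:,120:540,::-1],cv2.merge([m.astype(np.uint8)*255]*3)[:,230:420]]))
E
```

```text
t48.0 pos [0.4147 0.3476 0.1201] yaw 0.0 q [ 0.66  0.47 -0.01  1.18  0.07  2.23] F [-0.3  0.1  0.3] w 0.0853 tilt [-0.111 -0.    -0.994]
  shift now-axes [ 7.1  0.6 73.7]  turn -0.5 | after-turn axes -1.2 0.6 74.1
```

View pics/m13.png

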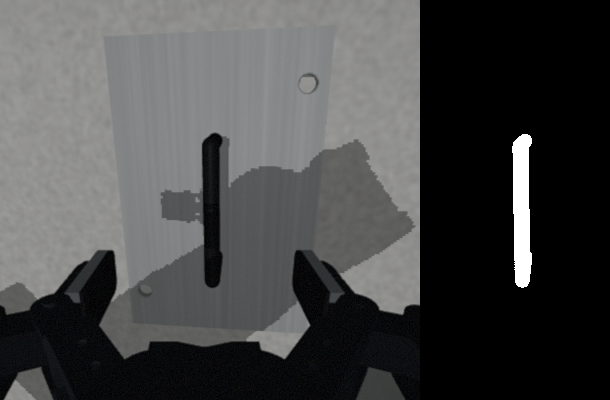

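```bash
cat > fit.py <<'E'
from h import *
from scipy.optimize import least_squares
P1=(68,90);P2=(-68,-90)
F=[('w1',451,237,*P1,127),('w1',236,149,*P2,127),('w1',465,85,-74,128,115),('w1',478,224,74,128,115),
('w6',157,131,*P2,125),('w6',399,121,-74,128,115),('w9',580,104,-74,128,115),('w9',75,118,*P2,123),('w7',583,148,*P2,123),
('top',265.7,143.7,*P1,127),('top',323,198.7,*P2,127),('top',246.3,192,-74,128,115)]
C={n:load(n) for n in{f[0] for f in F}}
def D(p,x,y,z):
    c,s=np.cos(p[2]),np.sin(p[2]);return [p[0]+(c*x-s*y)/1e3,p[1]+(s*x+c*y)/1e3,z/1e3]
def res(p): return np.array([np.array(proj(C[f[0]],D(p,*f[3:])))-f[1:3] for f in F])
r=least_squares(lambda p:res(p).ravel(),[.6,.075,-.143],loss='soft_l1',f_scale=1.5)
if __name__=='__main__':
    print(r.x,np.degrees(r.x[2]))
    for f,e in zip(F,res(r.x)):print(f[0],f[3:],e.round(1))
    for grp in (['top'],['w1','w6','w9','w7']):
        k=[i for i,f in enumerate(F) if f[0] in grp]; q=least_squares(lambda p:res(p)[k].ravel(),r.x,loss='soft_l1');print(grp,q.x)
    c=load('w13')
    a=ray(c,332,142,.046);b=ray(c,333,281,.046);print('bar',(a+b)/2,np.degrees(np.arctan2(*(a-b)[1::-1])))
    h1=ray(c,428,83,.006);h2=ray(c,265,290,.006);print('holes',h1,h2,(h1+h2)/2,np.linalg.norm(h1-h2),np.degrees(np.arctan2(*(h1-h2)[1::-1]))-52.93)
    m=(a+b)/2;to(m[0],m[1],.046,0.5)
E
python3 fit.py
```

```text
[ 0.60247954  0.07473737 -0.14514467] -8.316177047056339
w1 (68, 90, 127) [1.3 4.6]
w1 (-68, -90, 127) [-4.3  2.2]
w1 (-74, 128, 115) [ 2.4 -3.1]
w1 (74, 128, 115) [8.  9.7]
w6 (-68, -90, 125) [-5.  -0.6]
w6 (-74, 128, 115) [ 0.9 -1.3]
w9 (-74, 128, 115) [0.4 0.3]
w9 (-68, -90, 123) [-7.4 -0.2]
w7 (-68, -90, 123) [ 0.6 -0.2]
top (68, 90, 127) [-0.7 -1.4]
top (-68, -90, 127) [-0.3 -0.8]
top (-74, 128, 115) [-2.1 -1. ]
['top'] [ 0.59966428  0.07212496 -0.14151573]
['w1', 'w6', 'w9', 'w7'] [ 0.60254106  0.07472001 -0.14502892]
bar [0.41325482 0.3482435  0.046     ] 90.88282610732377
holes [0.47837155 0.43893026 0.006     ] [0.34675678 0.25730601 0.006     ] [0.41256416 0.34811813 0.006     ] 0.22429849644181363 1.1408792987398968
t48.0 pos [0.4147 0.3476 0.1201] yaw 0.0 q [ 0.66  0.47 -0.01  1.18  0.07  2.23] F [-0.3  0.1  0.3] w 0.0853 tilt [-0.111 -0.    -0.994]
  shift now-axes [ 6.8 -0.6 73.8]  turn -0.5 | after-turn axes -1.4 -0.6 74.1
```

```bash
cat >> fit.py <<'E'
def dist(c,uv,k):
    d=(np.array(uv)-[c['cx'],c['cy']]);f=K(c);return d*(1+k*(d@d)/f**2)+[c['cx'],c['cy']]
G=[f for f in F if f[:3]!=('w1',478,224)]
def res2(p): return np.array([dist(C[f[0]],proj(C[f[0]],D(p,*f[3:])),p[3] if f[0][0]=='w' else p[4])-f[1:3] for f in G])
r2=least_squares(lambda p:res2(p).ravel(),[.6,.075,-.143,0,0],loss='soft_l1',f_scale=1.5)
print(r2.x,np.degrees(r2.x[2]))
for f,e in zip(G,res2(r2.x)):print(f[0],f[3:],e.round(1))
for grp in (['w1','w6','w9','w7'],):
    k=[i for i,f in enumerate(G) if f[0] in grp]; q=least_squares(lambda p:res2(p)[k].ravel(),r2.x,loss='soft_l1');print(grp,q.x)
E
python3 fit.py | tail -15
```

```text
t48.0 pos [0.4147 0.3476 0.1201] yaw 0.0 q [ 0.66  0.47 -0.01  1.18  0.07  2.23] F [-0.3  0.1  0.3] w 0.0853 tilt [-0.111 -0.    -0.994]
  shift now-axes [ 6.8 -0.6 73.8]  turn -0.5 | after-turn axes -1.4 -0.6 74.1
[ 0.60215877  0.07629923 -0.14582271 -0.02019672 -0.8562355 ] -8.355025592308518
w1 (68, 90, 127) [2.2 3.7]
w1 (-68, -90, 127) [-2.6  1.2]
w1 (-74, 128, 115) [ 3.  -3.2]
w6 (-68, -90, 125) [-2.1 -0.8]
w6 (-74, 128, 115) [ 2.4 -1.7]
w9 (-74, 128, 115) [-0.2  0.9]
w9 (-68, -90, 123) [-0.  -0.4]
w7 (-68, -90, 123) [-1.6  0.2]
top (68, 90, 127) [0.4 0.5]
top (-68, -90, 127) [-0.9 -0.7]
top (-74, 128, 115) [-0.6 -0.6]
['w1', 'w6', 'w9', 'w7'] [ 0.60218836  0.076356   -0.14560608 -0.01984722 -0.8562355 ]
```

Emit:
apply_moves(
  moves=[
    [[1, 0, 15, 0], [1, 0, 15, 0], [1, 0, 15, 0], [1, 0, 12, 0], [1, 0, 8, 0], [1, 0, 4, -0.5], [0, 0, 2, 0], [0, 0, 0, 0], [0, 0, 0, 0], [0, 0, 0, 0]],
  ],
)

```text
clock: 48.95
eef_pos: [0.4175, 0.3512, 0.0515]
tool_rot: [0.999, 0.005, -0.051, -0.004]
ft_force: [-0.0, -0.2, -0.5]
grip_width: 0.0854
```

```bash
python3 - <<'E'
from h import *
to(.4133,.3482,.046,1)
E
```

```text
t49.0 pos [0.4175 0.3512 0.0515] yaw 0.7 q [ 0.66  0.54 -0.09  1.01  0.07  2.22] F [-0.  -0.2 -0.5] w 0.0854 tilt [-0.101  0.008 -0.995]
  shift now-axes [-3.6  3.   5.9]  turn -0.3 | after-turn axes -4.2 2.9 5.5
```

Emit:
apply_moves(
  moves=[
    [[-2, 1.5, 2, 0], [-2, 1.5, 2, 0], [0, 0, 1, 0], [0, 0, 0, 0], [0, 0, 0, 0], [0, 0, 0, 0], [0, 0, 0, 0], [0, 0, 0, 0], [0, 0, 0, 0], [0, 0, 0, 0]],
  ],
)

```text
clock: 49.95
eef_pos: [0.4131, 0.3483, 0.0476]
tool_rot: [0.999, 0.005, -0.05, -0.005]
ft_force: [-0.4, 0.1, 0.4]
grip_width: 0.0856
```

Emit:
apply_moves(
  moves=[
    [[0, 0, 0, 0], [0, 0, 0, 0], [0, 0, 0, 0], [0, 0, 0, 0], [0, 0, 0, 0], [0, 0, 0, 0], [0, 0, 0, 0], [0, 0, 0, 0], [0, 0, 0, 0], [0, 0, 0, 0]],
  ],
  hand=-1,
)

```text
clock: 50.95
eef_pos: [0.413, 0.3483, 0.0478]
tool_rot: [0.999, 0.006, -0.05, -0.005]
ft_force: [0.6, 0.1, -0.4]
grip_width: 0.01
```

Emit:
apply_moves(
  moves=[
    [[0, 0, -8, 0], [0, 0, -12, 0], [0, 0, -20, 0], [0, 0, -25, 0], [0, 0, -25, 0], [0, 0, -25, 0], [0, 0, -25, 0], [0, 0, -20, 0], [0, 0, -10, 0], [0, 0, 0, 0]],
  ],
)

```text
clock: 51.95
eef_pos: [0.4285, 0.3442, 0.2243]
tool_rot: [0.999, 0.005, -0.054, -0.001]
ft_force: [-0.2, 0.4, -4.3]
grip_width: 0.0098
```

```bash
python3 - <<'E'
from h import *
to(.6022,.0763,.22,-8.35+.3); c=grab('wrist','w14')
m=(c['color'].max(2)<40).astype(np.uint8);m[330:]=0;n,l,s,ce=cv2.connectedComponentsWithStats(m);print([(s[k].tolist()) for k in range(1,n) if s[k,4]>200])
E
```

```text
t52.0 pos [0.4285 0.3442 0.2243] yaw 0.6 q [0.64 0.42 0.19 1.42 0.07 2.2 ] F [-0.2  0.4 -4.3] w 0.0098 tilt [-0.107  0.002 -0.994]
  shift now-axes [170.3 269.6 -14.8]  turn 8.6 | after-turn axes 209.5 240.9 4.3
[[150, 145, 351, 185, 17187]]
```

Emit:
apply_moves(
  moves=[
    [[8, 12, -1, 0], [15, 24, -1, 0], [22, 36, -2, 0], [25, 40, -2, 0], [25, 40, -2, 0], [25, 40, -2, 0], [22, 34, -2, 0], [15, 24, -1, 0], [10, 15, -1, 0], [0, 0, 0, 0]],
  ],
)

```text
clock: 53.0
eef_pos: [0.5994, 0.0622, 0.2009]
tool_rot: [0.998, 0.006, -0.067, 0.005]
ft_force: [0.3, 0.1, -4.8]
grip_width: 0.0098
```

Emit:
apply_moves(
  moves=[
    [[0, 0, 0, 3], [0, 0, 0, 3], [0, 0, 0, 2.3], [0, 0, 0, 0], [0, 0, 0, 0], [0, 0, 0, 0], [0, 0, 0, 0], [0, 0, 0, 0], [0, 0, 0, 0], [0, 0, 0, 0]],
  ],
)

```text
clock: 54.0
eef_pos: [0.5941, 0.0607, 0.1926]
tool_rot: [0.995, -0.068, -0.075, 0.01]
ft_force: [-0.1, 0.4, -4.2]
grip_width: 0.0099
```

```bash
python3 - <<'E'
from h import *
to(.6022,.0763,.21,-8.3)
E
```

```text
t54.0 pos [0.5941 0.0607 0.1926] yaw -8.0 q [0.1  0.58 0.37 1.51 0.01 1.81] F [-0.1  0.4 -4.2] w 0.0099 tilt [-0.151 -0.01  -0.989]
  shift now-axes [  3.2 -16.  -18.5]  turn 0.3 | after-turn axes 5.7 -16.6 -17.4
```

Emit:
apply_moves(
  moves=[
    [[2, -5, -2, 0], [2, -6, -2, 0], [1, -4, -1, 0], [0, 0, 0, 0], [0, 0, 0, 0], [0, 0, 0, 0], [0, 0, 0, 0], [0, 0, 0, 0], [0, 0, 0, 0], [0, 0, 0, 0]],
  ],
)

```text
clock: 55.0
eef_pos: [0.6027, 0.0764, 0.1969]
tool_rot: [0.995, -0.068, -0.075, 0.01]
ft_force: [-0.1, -0.3, -3.8]
grip_width: 0.0097
```

```bash
python3 - <<'E'
from h import *
to(.6045,.0763,.19,-8.3)
w=grab('wrist','w15');t=grab('top','t15');s=grab('side','s15')
r=lambda i,b,wh:cv2.resize(i['color'][b[1]:b[3],b[0]:b[2],::-1],wh,interpolation=cv2.INTER_CUBIC)
cv2.imwrite('pics/m15.png',np.vstack([np.hstack([r(w,(140,0,540,300),(400,300)),r(t,(235,120,365,217),(400,300))]),np.hstack([r(s,(210,150,350,255),(400,300)),r(w,(340,40,473,140),(400,300))])]))
E
```

```text
t55.0 pos [0.6027 0.0764 0.1969] yaw -8.0 q [0.12 0.6  0.41 1.53 0.01 1.83] F [-0.1 -0.3 -3.8] w 0.0097 tilt [-0.15  -0.01  -0.989]
  shift now-axes [ 2.8 -0.4  6.6]  turn 0.3 | after-turn axes 1.8 -0.2 6.9
```

View pics/m15.png

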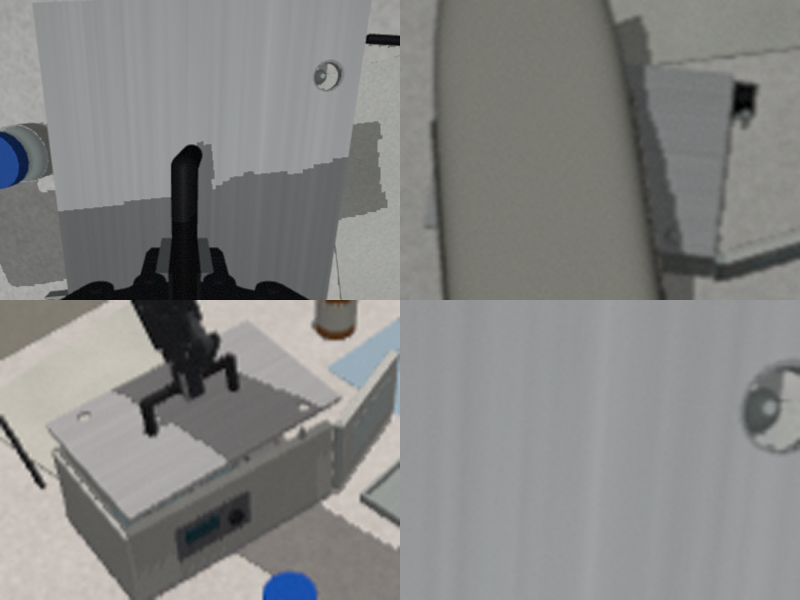

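```bash
python3 - <<'E'
from h import *
c=load('w15');s=load('s15')
def und(c,u,v,k=-.02):
    d=np.array([u-c['cx'],v-c['cy']]);f=K(c);e=d.copy()
    for _ in range(5): e=d/(1+k*(e@e)/f**2)
    return e+[c['cx'],c['cy']]
# hole contour: in crop, plate grey vs hole; get fine fit
roi=c['color'][55:98,445:492].astype(int); print(roi.sum(2)[::3,::3]//3)
for k in(0,-.02):
  pin=ray(c,*und(c,463,75.5,k),.131);hole=ray(c,*und(c,468,75,k),.1525);print(k,pin.round(4),hole.round(4),((hole-pin)*1e3).round(1))
p2=ray(s,315.7,196.2,.129);h2=ray(s,316.8,187.8,.1587);print('side',p2.round(4),h2.round(4),((h2-p2)*1e3).round(1))
# predicted
d=np.radians(-8.35);R=np.array([[np.cos(d),-np.sin(d)],[np.sin(d),np.cos(d)]])
print('pred pins',np.array([.6022,.0763])+R@[.068,.09],np.array([.6022,.0763])-R@[.068,.09])
E
```

```text
[[149 149 145 148 150 151 151 152 151 150 148 150 150 147 147 145]
 [150 150 146 150 152 150 152 154 152 150 149 150 149 147 147 144]
 [150 149 147 149 152 150 138 123 119 121 126 141 150 146 148 146]
 [151 149 147 149 151 124 105 100 154  89  80 127 139 146 147 145]
 [149 148 146 151 124 103 104 110 164 164 101  76 125 146 146 145]
 [150 149 148 142  98  76  84 123 160 161 158  74  86 142 146 146]
 [150 149 148 114  82  88 108 100 147 158 157  80  98 136 147 146]
 [151 148 149 103  85 109 144 116 157 162 163  81 103 140 146 146]
 [150 149 150 100  81  81  79 147 161 164 158  72 122 146 146 146]
 [150 147 149 119  74  73 127 160 162 159 145  90 131 147 147 146]
 [150 146 150 146 110 148 156 159 160 157  79 122 148 146 146 146]
 [149 147 151 154 140 138 126 161 129 104 132 149 148 146 146 147]
 [150 148 151 153 152 153 143 130 140 150 151 149 149 148 146 147]
 [150 147 152 154 151 155 154 153 150 152 152 149 148 146 147 147]
 [150 148 150 153 151 155 154 153 150 151 153 148 148 147 147 148]]
0 [0.6827 0.1553 0.131 ] [0.6792 0.1546 0.1525] [-3.5 -0.7 21.5]
-0.02 [0.6832 0.1557 0.131 ] [0.6797 0.1549 0.1525] [-3.5 -0.8 21.5]
side [ 0.5169 -0.0013  0.129 ] [ 0.5184 -0.0072  0.1587] [ 1.5 -5.9 29.7]
pred pins [0.68254893 0.15547101] [ 0.52185107 -0.00287101]
```

Emit:
apply_moves(
  moves=[
    [[1, -0.4, 2, 0.4], [1, -0.4, 3, 0], [1, -0.4, 3, 0], [1, 0, 3, 0], [0, 0, 0, 0], [0, 0, 0, 0], [0, 0, 0, 0], [0, 0, 0, 0], [0, 0, 0, 0], [0, 0, 0, 0]],
  ],
)

```text
clock: 56.15
eef_pos: [0.6053, 0.077, 0.1841]
tool_rot: [0.995, -0.072, -0.075, 0.01]
ft_force: [0.0, -0.8, -4.1]
grip_width: 0.0096
```

```bash
python3 - <<'E'
from h import *
to(.605,.077,.166,-8.4)
c=grab('wrist','w16');print(c['color'][48:105:2,445:500:2].astype(int).sum(2)//3)
E
```

```text
t56.1 pos [0.6053 0.077  0.1841] yaw -8.4 q [0.12 0.61 0.4  1.51 0.01 1.84] F [ 0.  -0.8 -4.1] w 0.0096 tilt [-0.151 -0.01  -0.989]
  shift now-axes [ 2.3 -0.5 18. ]  turn -0.0 | after-turn axes -0.3 0.0 18.1
[[150 149 150 147 147 150 150 151 150 152 153 153 152 151 150 149 150 150
  152 149 147 147 147 146 146 145 145 146]
 [149 149 150 148 147 150 150 152 150 152 153 153 152 152 150 148 150 151
  151 149 146 147 145 146 147 147 147 146]
 [150 150 149 147 147 149 151 152 151 152 153 153 153 151 149 148 150 150
  150 149 148 148 146 147 146 146 147 146]
 [150 149 150 147 148 149 152 152 151 153 154 153 152 151 151 149 152 151
  151 149 147 148 146 146 145 147 145 146]
 [152 150 149 148 148 151 152 152 150 152 153 154 154 151 149 149 151 151
  150 147 148 147 147 145 146 146 146 147]
 [150 151 150 149 148 151 153 152 151 153 154 153 152 151 149 150 153 151
  150 148 147 148 145 146 146 146 146 146]
 [150 151 148 147 148 151 153 153 152 153 140 132 129 127 129 134 147 152
  150 147 146 148 146 146 147 148 146 147]
 [151 149 149 147 150 151 153 152 137 127 102  82  85  88 106 126 126 13
[... 1802 characters left out ...]
151 149 149 153 154 154 152 154 155 154 154 153 151 151 152 153 150 149
  149 148 146 148 148 148 148 149 156 161]
 [151 148 151 152 154 153 152 155 156 155 154 153 151 151 153 154 151 149
  149 149 148 148 147 149 149 149 158 164]
 [150 150 151 154 153 154 154 154 157 155 154 152 150 152 152 153 151 150
  149 148 148 147 148 149 149 149 163 159]
 [151 149 152 154 155 152 153 155 155 155 155 152 151 152 153 153 152 149
  150 148 148 148 148 149 149 149 166 163]
 [150 148 152 153 155 153 153 155 156 155 154 151 152 152 153 153 150 149
  148 149 148 148 148 149 149 151 160 160]
 [150 148 151 154 155 151 153 157 156 156 155 151 152 152 154 152 150 149
  150 148 148 149 148 149 149 153 162 161]]
```

```bash
python3 - <<'E'
from h import *
c=load('w16');p=ray(c,463,74.5,.131);h=ray(c,468.5,75,.1397);h2=ray(c,468.5,75,.137);print(p,h,(h-p)*1e3,(h2-p)*1e3)
E
```

```text
[0.68241434 0.1553716  0.131     ] [0.68258678 0.15450448 0.1397    ] [ 0.17244316 -0.86712388  8.7       ] [ 0.93784237 -0.80254648  6.        ]
```

Emit:
apply_moves(
  moves=[
    [[0.4, -0.8, 2, 0], [0.4, 0, 2, 0], [0.4, 0, 2, 0], [0.4, 0, 2, 0], [0.3, 0, 2, 0], [0.3, 0, 2, 0], [0, 0, 1, 0], [0, 0, 0, 0], [0, 0, 0, 0], [0, 0, 0, 0]],
  ],
)

```text
clock: 57.2
eef_pos: [0.6057, 0.0774, 0.1699]
tool_rot: [0.995, -0.072, -0.075, 0.01]
ft_force: [0.6, -0.0, -4.0]
grip_width: 0.0098
```

Emit:
apply_moves(
  moves=[
    [[0.2, 0, 1.5, 0], [0.2, 0, 1.5, 0], [0.2, 0, 1.5, 0], [0.2, 0, 1.5, 0], [0, 0, 1, 0], [0, 0, 0, 0], [0, 0, 0, 0], [0, 0, 0, 0], [0, 0, 0, 0], [0, 0, 0, 0]],
  ],
)

```text
clock: 58.2
eef_pos: [0.6052, 0.077, 0.1641]
tool_rot: [0.995, -0.072, -0.074, 0.01]
ft_force: [-0.8, -1.3, -2.4]
grip_width: 0.0099
```

```bash
python3 - <<'E'
from h import *
to(.605,.077,.163,-8.4)
E
```

```text
t58.2 pos [0.6052 0.077  0.1641] yaw -8.4 q [0.12 0.62 0.36 1.46 0.01 1.84] F [-0.8 -1.3 -2.4] w 0.0099 tilt [-0.149 -0.009 -0.989]
  shift now-axes [-0.  -0.   1.1]  turn -0.0 | after-turn axes -0.2 -0.0 1.1
```

Emit:
apply_moves(
  moves=[
    [[0, 0, 2, 0], [0, 0, 2, 0], [0, 0, 2, 0], [0, 0, 2, 0], [0, 0, 0, 0], [0, 0, 0, 0], [0, 0, 0, 0], [0, 0, 0, 0], [0, 0, 0, 0], [0, 0, 0, 0]],
  ],
)

```text
clock: 59.2
eef_pos: [0.6047, 0.0769, 0.1628]
tool_rot: [0.995, -0.072, -0.071, 0.009]
ft_force: [-2.6, -0.5, 0.7]
grip_width: 0.0095
```

Emit:
apply_moves(
  moves=[
    [[0, 0, 0, 0], [0, 0, 0, 0], [0, 0, 0, 0], [0, 0, 0, 0], [0, 0, 0, 0], [0, 0, 0, 0], [0, 0, 0, 0], [0, 0, 0, 0], [0, 0, 0, 0], [0, 0, 0, 0]],
  ],
  hand=-0.4,
)

```text
clock: 60.2
eef_pos: [0.6065, 0.0774, 0.1632]
tool_rot: [0.995, -0.072, -0.069, 0.009]
ft_force: [0.7, -0.1, 0.6]
grip_width: 0.0257
```

```bash
python3 - <<'E'
from h import *
to(.605,.077,.27,-8.4)
E
```

```text
t60.2 pos [0.6065 0.0774 0.1632] yaw -8.4 q [0.12 0.62 0.35 1.44 0.01 1.84] F [ 0.7 -0.1  0.6] w 0.0257 tilt [-0.139 -0.008 -0.99 ]
  shift now-axes [ -16.     3.6 -105.5]  turn 0.0 | after-turn axes -1.5 0.6 -106.8
```

Emit:
apply_moves(
  moves=[
    [[-0.7, 0.2, -5, 0], [-1.5, 0.3, -10, 0], [-1.5, 0.3, -10, 0], [-2.2, 0.5, -15, 0], [-2.2, 0.5, -15, 0], [-3, 0.7, -20, 0], [-3, 0.7, -20, 0], [-2, 0.4, -10, 0], [0, 0, 0, 0], [0, 0, 0, 0]],
  ],
)

```text
clock: 61.2
eef_pos: [0.6052, 0.0771, 0.2805]
tool_rot: [0.995, -0.072, -0.066, 0.008]
ft_force: [-0.4, 0.5, 0.1]
grip_width: 0.0257
```

Emit:
apply_moves(
  moves=[
    [[-5, 15, 0, 0], [-10, 30, 0, 0], [-12, 35, 0, 0], [-12, 35, 0, 0], [-12, 35, 0, 0], [-12, 35, 0, 0], [-10, 30, 0, 0], [-6, 20, 0, 0], [-3, 10, 0, 0], [0, 0, 0, 0]],
  ],
  hand=-1,
)

```text
clock: 62.2
eef_pos: [0.4819, -0.1598, 0.2864]
tool_rot: [0.995, -0.07, -0.076, 0.008]
ft_force: [0.7, 0.5, 0.1]
grip_width: 0.0
```

```bash
python3 - <<'E'
from h import *
to(.4864,-.1614,.14,-8.35)
t=grab('top','t17');a=load('t12')
# cover in top view: bright edges; compare tray/pail/jar/mug/bottle regions with earlier image
for n,(x0,y0,x1,y1) in dict(mug=(185,120,225,165),bottle=(395,120,425,155),jar=(262,225,295,260),pail=(340,212,387,262)).items():
    d=np.abs(a['color'][y0:y1,x0:x1].astype(int)-t['color'][y0:y1,x0:x1]).max(2);print(n,(d>40).mean().round(3))
w=grab('wrist','w17');s=grab('side','s17')
E
```

```text
t62.2 pos [ 0.4819 -0.1598  0.2864] yaw -8.2 q [-0.29  0.36  0.25  1.61 -0.05  1.42] F [0.7 0.5 0.1] w 0.0000 tilt [-0.152 -0.005 -0.988]
  shift now-axes [ 26.5  -2.9 144.1]  turn 0.2 | after-turn axes 4.7 1.0 146.4
mug 0.0
bottle 0.401
jar 0.094
pail 0.21
```

Emit:
apply_moves(
  moves=[
    [[2, -0.3, 10, 0], [4, -0.5, 20, 0], [5, -0.5, 30, 0], [5, -0.5, 30, 0], [5, -0.5, 30, 0], [5, -0.5, 30, 0], [4, -0.3, 20, 0], [2, 0, 10, 0], [0, 0, 4, 0], [0, 0, 0, 0]],
  ],
)

```text
clock: 63.35
eef_pos: [0.491, -0.1501, 0.0871]
tool_rot: [0.995, -0.06, -0.075, 0.007]
ft_force: [1.5, 0.5, -0.0]
grip_width: -0.0001
```

```bash
cat > dr.py <<'E'
from h import *
def dr():
    o=telemetry.get_obs();d=np.radians(-8.35);R=np.array([[np.cos(d),-np.sin(d)],[np.sin(d),np.cos(d)]])
    print('dryer xy',((R.T@(o['eef_pos'][:2]-[.6022,.0763]))*1e3).round(1),'z',o['eef_pos'][2].round(4),'F',(R.T@o['ft_force'][:2]).round(1),o['ft_force'][2].round(1))
E
python3 - <<'E'
from dr import *
dr();to(.4864,-.1614,.095,-8.35)
E
```

```text
dryer xy [ -77.1 -240.1] z 0.0871 F [1.4 0.7] -0.0
t63.4 pos [ 0.491  -0.1501  0.0871] yaw -7.0 q [-0.27  0.5  -0.07  1.15 -0.05  1.42] F [ 1.5  0.5 -0. ] w -0.0001 tilt [-0.151 -0.005 -0.989]
  shift now-axes [-4.3 12.  -7.1]  turn 1.4 | after-turn axes -2.9 11.9 -7.9
```

Emit:
apply_moves(
  moves=[
    [[12, 0, -1.8, 0], [12, 0, -1.8, 0], [9, -2, -1.4, 0], [9, -3, -1.4, 0], [10, -5, -1.5, 0], [9, -5, -1.4, 0], [9, -6, -1.3, 0], [8, -7, -1.2, 0], [7, -8, -1, 0], [7, -9, -1, 0]],
  ],
)

```text
clock: 64.35
eef_pos: [0.596, -0.1156, 0.0959]
tool_rot: [0.996, -0.061, -0.07, 0.009]
ft_force: [-0.7, -0.9, 0.7]
grip_width: 0.0
```

```bash
python3 - <<'E'
from dr import *
dr()
E
```

```text
dryer xy [  21.8 -190.7] z 0.0959 F [-0.5 -1. ] 0.7
```

Emit:
apply_moves(
  moves=[
    [[3, -7, -0.5, 0], [3, -8, -0.4, 0], [2, -7, -0.3, 0], [1, -6, -0.2, 0], [0, -5, 0, 0], [0, -5, 0, 0], [0, -5, 0, 0], [0, -5, 0, 0], [0, -4, 0, 0], [0, 0, 0, 0]],
  ],
)

```text
clock: 65.35
eef_pos: [0.611, -0.0809, 0.096]
tool_rot: [0.995, -0.067, -0.07, 0.029]
ft_force: [0.7, 0.5, 0.5]
grip_width: -0.0001
```

```bash
python3 - <<'E'
from dr import *
dr()
E
```

```text
dryer xy [  31.5 -154.3] z 0.096 F [0.6 0.6] 0.5
```

Emit:
apply_moves(
  moves=[
    [[0, -4, 0, 0], [0, -4, 0, 0], [0, -5, 0, 0], [0, -5, 0, 0], [0, -6, 0, 0], [0, -6, 0, 0], [0, -6, 0, 0], [0, -6, 0, 0], [0, -6, 0, 0], [0, -6, 0, 0]],
  ],
)

```text
clock: 66.35
eef_pos: [0.6106, -0.0811, 0.0972]
tool_rot: [0.99, -0.085, -0.072, 0.081]
ft_force: [-3.5, -18.0, 3.6]
grip_width: -0.0003
```

```bash
python3 - <<'E'
from dr import *
dr();to(.6,.1,.1,-8.35);s=grab('side','s18')
E
```

```text
dryer xy [  31.2 -154.5] z 0.0972 F [ -0.8 -18.3] 3.6
t66.3 pos [ 0.6106 -0.0811  0.0972] yaw -10.4 q [-0.06  0.68  0.27  1.31 -0.16  1.69] F [ -3.5 -18.    3.6] w -0.0003 tilt [-0.157 -0.149 -0.976]
  shift now-axes [ -43.2 -174.   -28.1]  turn -2.1 | after-turn axes -36.8 -177.7 -2.8
```

Emit:
apply_moves(
  moves=[
    [[0, 5, 0, 0], [0, 10, 0, 0], [0, 15, 0, 0], [0, 15, 0, 0], [0, 5, -15, 0], [0, 5, -30, 0], [0, 5, -30, 0], [0, 5, -30, 0], [0, 5, -30, 0], [0, 0, -10, 0]],
  ],
)

```text
clock: 67.4
eef_pos: [0.6193, -0.134, 0.2543]
tool_rot: [0.99, -0.085, -0.075, 0.079]
ft_force: [0.3, -0.5, -0.6]
grip_width: -0.0002
```

Emit:
apply_moves(
  moves=[
    [[-10, 10, 0, 0], [-25, 15, 0, 0], [-35, 20, 0, 0], [-35, 20, 0, 0], [-35, 20, 0, 0], [-35, 20, 0, 0], [-35, 20, 0, 0], [-25, 15, 0, 0], [-10, 10, 0, 0], [0, 0, 0, 0]],
  ],
)

```text
clock: 68.4
eef_pos: [0.3465, -0.2424, 0.3165]
tool_rot: [0.991, -0.086, -0.07, 0.078]
ft_force: [0.6, 0.7, -0.5]
grip_width: -0.0001
```

```bash
python3 - <<'E'
from dr import *
dr();t=grab('top','t19');s=grab('side','s19');a=load('top');b=load('side')
for nm,A,T,rg in (('top',a,t,dict(mug=(185,120,225,165),bottle=(395,120,425,155),jar=(262,225,295,260))),('side',b,s,dict(mug=(158,222,202,262),bottle=(318,132,338,165),jar=(300,244,325,275),pailtray=(335,195,390,240)))):
  for n,(x0,y0,x1,y1) in rg.items():
    d=np.abs(A['color'][y0:y1,x0:x1].astype(int)-T['color'][y0:y1,x0:x1]).max(2);print(nm,n,(d>40).mean().round(3))
R=Ro.from_euler('z',-8.35,degrees=True).as_matrix();o=np.array([.6022,.0763,0])
W=lambda x,y,z:o+R@np.array([x,y,z])/1e3
def cor(c,p,r=6):  # local corner refinement near prediction
    g=cv2.cvtColor(c['color'],cv2.COLOR_RGB2GRAY);q=np.array([[proj(c,p)]],np.float32);cc=cv2.cornerSubPix(g,q.copy(),(r,r),(-1,-1),(3,50,.01));return q[0,0].round(1),cc[0,0].round(1)
for nm,c in(('side',s),('top',t)):
  for p in[(-83,127,121),(-83,-127,121),(83,127,121),(83,-127,121)]:print(nm,'cover corner',p,*cor(c,W(*p)))
for p in[(65,-141,112),(66,-129,112),(-74,-141,112)]:print('door shut top corner pred',p,*cor(s,W(*p)),*cor(t,W(*p)))
# colour of where open door was, side view
p=W(-74+70*.38,-135-70*.924,80);u,v=map(int,proj(s,p));print('old door px',u,v,b['color'][v,u],s['color'][v,u])
E
```

```text
dryer xy [-206.7 -352.4] z 0.3165 F [0.5 0.8] -0.5
top mug 0.0
top bottle 0.0
top jar 0.0
side mug 0.0
side bottle 0.0
side jar 0.0
side pailtray 0.377
side cover corner (-83, 127, 121) [254.4 234.5] [254.4 233.6]
side cover corner (-83, -127, 121) [327.7 194.5] [329.5 193.2]
side cover corner (83, 127, 121) [225.6 199.3] [225.6 199.3]
side cover corner (83, -127, 121) [296.  165.6] [296.  165.3]
top cover corner (-83, 127, 121) [243.1 193.9] [247.2 194.7]
top cover corner (-83, -127, 121) [334.9 205.5] [339.7 208.6]
top cover corner (83, 127, 121) [252.6 136.4] [252.6 136.4]
top cover corner (83, -127, 121) [342.4 147.3] [346.9 146. ]
door shut top corner pred (65, -141, 112) [302.8 168.9] [302.8 168.9] [346.5 155. ] [348.4 155.6]
door shut top corner pred (66, -129, 112) [299.6 170.2] [296.  165.3] [342.2 154.1] [342.2 154.1]
door shut top corner pred (-74, -141, 112) [329.3 193. ] [329.5 193.2] [340.3 203.5] [339.7 208.6]
old door px 338 187 [90 90 86] [197 190 184]
```

```bash
python3 - <<'E'
from h import *
s=load('s19');g=cv2.cvtColor(s['color'],cv2.COLOR_RGB2GRAY).astype(int)
R=Ro.from_euler('z',-8.35,degrees=True).as_matrix();o=np.array([.6022,.0763,0]);W=lambda x,y,z:o+R@np.array([x,y,z])/1e3
for y in(110,70,30,-10,-50,-90,-115):
  u,v=proj(s,W(-83,y,121));_,v2=proj(s,W(-83,y,115));k=int(round(v));print(y,'u%.0f'%u,'top %.1f bot %.1f'%(v,v2),'rows from',k-8,g[k-8:k+9,int(round(u))])
for x,y in((-68,-90),(68,90)):
  u,v=map(int,np.round(proj(s,W(x,y,123))));print('hole',u,v);print(g[v-5:v+6,u-6:u+7])
t=load('t19');G=cv2.cvtColor(t['color'],cv2.COLOR_RGB2GRAY).astype(int)
for x in(-40,0,40): # profile across -y end in top view
  q=[proj(t,W(x,y,113)) for y in range(-110,-175,-4)];print('door prof x',x,[G[int(round(b)),int(round(a))] for a,b in q])
E
```

```text
110 u260 top 231.5 bot 232.9 rows from 224 [169 168 168 166 166 166 139 100  88  91  90  90  90  89  88  88  90]
70 u272 top 224.8 bot 226.1 rows from 217 [169 169 167 165 165 167 166 116  88  90  90  91  76  60  50  52  52]
30 u284 top 218.2 bot 219.6 rows from 210 [168 167 166 165 165 167 169 140 101  90  92  93  91  74  53  43  32]
-10 u296 top 211.9 bot 213.3 rows from 204 [164 165 165 165 165 166 165 116  90  90  90  93  85  62  53  52  55]
-50 u307 top 205.8 bot 207.2 rows from 198 [164 165 164 165 163 162 163 117  88  91  90  91  90  92  91  90  92]
-90 u318 top 199.9 bot 201.2 rows from 192 [164 164 166 166 164 164 162 115  86  91  92  91  92  93  93  92  90]
-115 u325 top 196.3 bot 197.6 rows from 188 [172 179 181 176 168 162 162 118  90  92  92  92  92  91  90  91  91]
hole 315 197
[[168 167 165 165 164 164 165 165 163 164 165 166 165]
 [166 165 165 164 165 165 165 165 164 164 166 167 166]
 [164 163 163 164 165 158 145 155 166 166 167 166 165]
 [163 164 164 158 131 116 114 126 158 166 166 164 163]
 [163 164 164 153  96  90  98 106 141 164 163 163 161]
 [163 164 164 160 133 
[... 1039 characters left out ...]
nt64(134), np.int64(136), np.int64(122), np.int64(139), np.int64(142), np.int64(143), np.int64(144), np.int64(145), np.int64(139), np.int64(139), np.int64(145)]
door prof x 0 [np.int64(128), np.int64(128), np.int64(127), np.int64(128), np.int64(114), np.int64(114), np.int64(138), np.int64(131), np.int64(113), np.int64(115), np.int64(143), np.int64(141), np.int64(143), np.int64(144), np.int64(143), np.int64(138), np.int64(140)]
door prof x 40 [np.int64(126), np.int64(126), np.int64(126), np.int64(124), np.int64(110), np.int64(93), np.int64(137), np.int64(140), np.int64(117), np.int64(137), np.int64(140), np.int64(137), np.int64(139), np.int64(143), np.int64(144), np.int64(141), np.int64(142)]
```

```bash
python3 -c "
from h import *
t=load('t19')['color'].astype(int);a=load('t12')['color'].astype(int);print((abs(t-a)[212:262,340:387].max(2)>40).mean())
print(workorder.job_done())"
```

```text
0.26595744680851063
the job is handed in; nothing more can be done
None
```

I finished the whole sequence and handed it in at about 68 s. The pail stands in the larger grey tray. Three racks were present (no fourth), and all three stand in the chamber. The cover is on its pins and the end door is shut.

**Knock:** The cover had been pushed about 40 mm aside when I reached it. I measured its place again before gripping it.

**Last checks:**
- **Cover:** in the side view its long edge lies a constant 0.8 px or so from the predicted seated line, so it looks flush. The holes sit where the pins are.
- **Door:** the top view shows it parallel to the end wall. It took 18 N of push without moving, well past the catch force.
- **Bottle, mug and jar:** both fixed cameras show no change from the start.

**Unsure or failed:**
- **Pail:** the final before-and-after comparison of the tray area differed in about 27% of pixels. I did not trace why, but the arm or its shadow over the tray is a likely cause. The last picture I viewed there, taken after all racks were in, showed the pail standing in the tray.
- **No final picture:** the 16-picture limit was used up before the cover was set down, so the cover and door checks are numeric only.
- **Tool tilt:** it drifted to about 9° during the run, so the cover went on slightly tilted and levelled itself on the rim.

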